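Set the chocolate wheel to its lift-out position

TASK

The washed-out chocolate machine's wheel has to be lifted off next, so please set it for that: first swing the scraper all the way back off the wheel, then pull the T-grip locking plunger up and twist it so that it stays out by itself. Turn the wheel by its rim until the engraved line, which is now down in the tank, stands at the very top, then twist the plunger back so that it drops fully home and locks the wheel there. Do not shift the tools, dishes and cookies lying around.

Things in the scene. Friction and masses are not known exactly. Their poses are not given: they have to be found in the camera images.
- machine: bench-top chocolate wheel machine, fixed. Origin on the bench below the wheel's centre; x points from the robot's side to the rear and is the wheel's axle line, y left, z up. Casing x -140 to 270, y -220 to 220 mm, deck 130 mm high. The wheel stands in a tank in the deck; behind it a gear housing (x 62 to 165, y -85 to 85 mm, 235 mm high) carries the plunger; the scraper is at its left
- wheel_top (a point): fixed point: the highest point of the wheel's rim, mid-width, 270 mm above the bench. The wheel is a smooth aluminium drum of radius 115 mm, 88 mm wide along the machine's x (too wide to grip), its centre 115 mm below this point
- wheel (a joint): turn of the wheel, rad: 0 with the line at the top, growing as the top of the rim goes to the right (machine -y); not limited. Locked while the plunger is home; otherwise it turns freely either way with slight drag (0.03 N m) and coasts a little when left. Turned by pressing a fingertip on the rim near the top (some 5 to 15 N) and dragging it along the machine's y, stroke after stroke
- wheel_mark (a point): middle of the engraved line on the rim: dark, straight, 9 mm wide, across the rim's whole 88 mm width, flush, the only one. It turns with the wheel, 115 mm from the axle, and starts in the lower part of the wheel inside the tank, out of sight. It is to come to wheel_top
- plunger_grip (a point): centre of the plunger's black T-grip: a level bar 64 mm long, 15 wide, 16 high, 298 mm above the bench when home, 110 mm behind wheel_top (machine x). It rises and turns with the plunger; its x axis runs along the bar, parallel to the machine's x at twist 0. Under it a 12 mm round stem and a slotted steel bush (30 by 32 mm, top at 268 mm)
- plunger (a joint): how far the plunger is pulled up, m: 0 fully home, 0.024 upper stop; a spring (7 to 11 N) pulls it down. Home, its pin sits in one of the 24 gaps (15 degrees apart, one of them with the line at the top) of an index ring on the wheel's shaft, locking the wheel with 2 degrees of play either way; above 0.015 it is clear. When it drops, its round tip slips into the nearest gap, turning the wheel a little
- plunger_twist (a joint): twist of the T-grip, rad: 0 as locked, growing anticlockwise from above to the stop at 1.2. It twists only when pulled up more than 0.018. Twisted past about 0.5 and let go, its cross pin rests on the bush and the plunger stays out at 0.018; twisted back to 0 (within about 0.15) it drops home when let go
- scraper_bar (a point): middle of the scraper's black round bar handle, 13 mm thick, along the machine's x, with 70 mm free between its two stalks; 297 mm above the bench and 107 mm left of wheel_top while the blade lies on the wheel; swings on a circle of 113 mm radius about scraper_pivot
- scraper_pivot (a point): fixed point of the machine: the scraper's hinge line (along the machine's x), 165 mm to the left (machine y) of the wheel's centre and 200 mm above the bench
- scraper (a joint): scraper angle, rad: 0 blade lying on the wheel's rim, growing as the bar goes up and over to the left, away from the wheel, to its stop at 1.2. Swings easily; its weight holds it down at either end
- cookie1: carrot-shaped iced cookie, 90 by 36 by 11 mm, on the front of the machine's deck; to be left alone
- ramekin: white cup, 72 mm wide and 50 mm high, on the rear of the machine's deck; to be left alone
- cookie2: a second carrot-shaped cookie of the same size, on the bench; to be left alone
- offset_spatula: spatula 260 mm long on the bench; to be left alone
- bowl: steel bowl 190 mm wide, 75 mm high, on the bench; to be left alone
- sprinkles: clear jar with white cap, 70 mm wide, 110 mm high, on the bench; to be left alone
- rolling_pin: wooden rolling pin 350 mm long, 50 mm thick, on the bench; to be left alone
- cake_ring: steel cake ring 150 mm wide, 50 mm high, on the bench; to be left alone

How it is judged (in metres and radians):
On the way, in this order (a step that is already met when the one before it is completed fails the run):
1. the scraper is swung right back off the wheel (value of joint scraper above 1 rad), for 0.2 s.
2. the plunger is pulled up and twisted so that it stays out (value of joint plunger above 0.015 m and value of joint plunger_twist above 0.4 rad), for 0.2 s.
3. with the plunger still out, the wheel stands with its line at the top (value of joint plunger above 0.015 m and distance between wheel_mark and wheel_top below 0.015 m and velocity of joint wheel between -0.1 and 0.1 rad/s), for 0.2 s.
At the end, for the whole second after the job is handed in: the scraper is back (past 1.0 rad), the plunger is home (within 3 mm) and untwisted (below 0.3 rad), the wheel is still and its line is within 10 mm of the top of the rim (value of joint scraper above 1 rad and value of joint plunger below 0.003 m and value of joint plunger_twist below 0.3 rad and distance between wheel_mark and wheel_top below 0.01 m and velocity of joint wheel between -0.1 and 0.1 rad/s); the robot touches nothing.
It fails at once if a bystander is shifted by more than 30 mm (distance of any of cookie1, ramekin, cookie2, offset_spatula, bowl, sprinkles, rolling_pin, cake_ring from where it was at the start of the episode above 0.03 m).
It also fails if it takes over 72 s, if anything falls off the work surface, if the arm or the gripper's body presses on something with over 40 N, if the wrist force passes 120 N, or if a joint passes its speed limit or range.

ROBOT

A 6-joint arm with a two-finger parallel gripper is mounted at the origin on the work surface. World frame = base frame: x ahead of the robot, y to its left, z up, the work surface at z = 0. Lengths are in mm, angles in rad, forces in N, time in s.
With the tool pointing down it reaches from about 350 to 775 mm from the base axis. Payload 7.3 kg.
Tool frame: the origin (TCP) lies on the centre line of the jaws, within the pads' length; the fingertips stand 22 mm ahead of it and the grasp point (between the pads) lies 3 mm ahead of it; x points along the fingers, z is the direction in which the jaws open and shut, and the axes are right-handed (so a half turn about x gives the same grasp; the last joint's range is limited). The gripper opens to 92 mm and grips with 3 to 60 N. Pads are 19 mm wide; open, the fingers measure 130 mm over their backs; the gripper's body (75 mm by 190 mm) begins 47 mm behind the grasp point.
Start: joints at [-1.394, 0.342, 1.524, -0, 1.275, -0.146], TCP at [166.565, -497.897, 218.741] pointing down, gripper open.
Joint ranges: [-2.53, 2.53], [-0.77, 2.02], [0.04, 2.7], [-1, 4.14], [0.28, 2.66], [-3.11, 3.11]. Speed limits (rad/s): [2.57, 2.57, 3.14, 3.14, 3.14, 3.14].

INTERFACE

Orientations are given as [roll, pitch, yaw] about the fixed x, y, z axes, in that order (R = Rz(yaw) Ry(pitch) Rx(roll)).
In Python, from plant import readout, imaging, bot gives the robot as it stands.
- The arm moves only by the tool arm_command, never from a script. Its argument "plan" is a list of rows, each an object of numbers: "tx", "ty", "tz": the shift along the tool's x, y, z in cm; "wx", "wy", "wz": the turn, a rotation vector about the tool's x, y, z in rad; "jaw": the opening, from -1 (shut) to 1 (fully open). In form: [{"tx": .., "ty": .., "tz": .., "wx": .., "wy": .., "wz": .., "jaw": ..}, ...]. A call has 1 to 20 rows; each row shifts and turns the commanded pose from where the row before left it, along the tool's axes as they then stand; what a row does not reach is not made up. A row lasts 1/10 s, in which the tool goes at most 50 mm and 8.59 degrees, less where a joint would pass 70% of its speed; a pose out of reach is approached as far as the arm can. A call with a gripper value outside its range is refused whole. The fingers move at their own pace and stop on an object; the grip force is fixed at half the most. Time passes only in rows, so rows that do not move let the fingers close. It gives the time, the measured TCP pose, the force and the opening at its end, in the units of the state.
- readout.get_obs(): the state, without advancing time (a new reading comes with each control period).
- imaging.capture(name): name is "scene" or "top"; returns the picture (420x560x3 uint8, blue, green, red); there is no depth.
- imaging.get_calibration(name): a dict with "fx", "fy", "cx", "cy" (pixels), "position" and "rotation" of the camera in the world. Camera axes: x right, y up, looking along -z (the intrinsics and any distortion apply to the point x, -y, -z); pixel columns grow to the right and rows downward; lengths in mm; the calibration is good to about 2 mm. A picture is of the moment at which its call begins. get_calibration takes no time and is no camera call.
- bot.close_job(): hands the job in, once; it reports no verdict.
The state is a dict: "time": time; "joint_positions": joint angles; "dq": joint speeds; "tau": joint torques, N m; "tool_pos": TCP position; "tcp_rot": TCP orientation; "contact_force": force on the tool from outside, world axes, zero at the start; "moment": the same for the moment, N m; "grip_width": finger opening in mm.
Only numpy, scipy, OpenCV 4.12 (cv2) and the standard library are available. Lean on these libraries where they do the work, as an engineer would, in place of code of your own. Each camera call takes 0.05 s, during which the arm holds its last target.

## Working session

There is one attempt and no reset: what is moved stays moved. The work goes in short steps, Python scripts to look and compute and a tool call to move; the robot and the scene stay as the last step left them, time stands still between calls to the robot, and variables do not carry over. Pictures are saved under pics/ and viewed, and the job is handed in when it is done.

Besides the shell and the picture viewer there is one more tool, called after "Request:" in YAML: its name, and indented under it one key for each argument. arm_command: Moves the arm, as the interface text tells. Its arguments: {"type":"object","properties":{"plan":{"type":"array"}},"required":["plan"]}

```bash
ls; mkdir -p pics
python3 - <<'E'
from plant import readout, imaging, bot
import cv2
print(readout.get_obs())
for n in ("scene","top"):
    c=imaging.get_calibration(n); print(n,c)
    cv2.imwrite(f"pics/{n}0.png",imaging.capture(n))
E
```

```text
pics
{'time': 0.0, 'joint_positions': array([-1.39398475e+00,  3.42718381e-01,  1.52503746e+00, -2.07875483e-05,
        1.27540354e+00, -1.46042576e-01]), 'dq': array([-4.07658704e-04, -4.06959375e-04, -6.23314664e-04, -4.20106265e-04,
       -1.39966708e-03,  4.63706571e-05]), 'tau': array([-2.60078123e-03, -4.31249964e+01, -2.44226450e+01,  7.14260526e-02,
        5.58605546e-02, -1.40630409e-04]), 'tool_pos': array([ 166.48602007, -497.44743762,  218.04009952]), 'tcp_rot': array([3.00823678, 1.56922947, 1.76030067]), 'contact_force': array([0.15693062, 0.1539014 , 0.35194343]), 'moment': array([-0.01015411, -0.01983441,  0.01542011]), 'grip_width': 91.92699644690124}
scene {'fx': 400.73180617551805, 'fy': 400.73180617551805, 'cx': 278.92294013033666, 'cy': 210.2013922408682, 'position': array([1184.94415566,  709.71096671, 1236.43933271]), 'rotation': array([ 7.34693493e-01, -1.80530859e-03,  2.43379910e+00])}
top {'fx': 459.21443844113486, 'fy': 459.21443844113486, 'cx': 288.9014239649344, 'cy': 206.19383858446108, 'position': array([ 4.24420514e+02, -1.17840485e+00,  1.82652740e+03]), 'rotation': array([ 0.09135142,  0.00157994, -1.57786661])}
```

View pics/scene0.png

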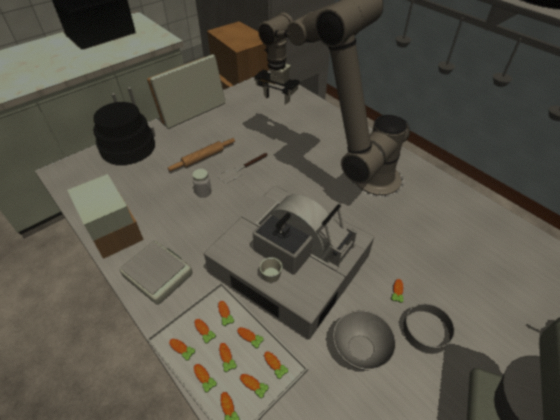

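View pics/top0.png

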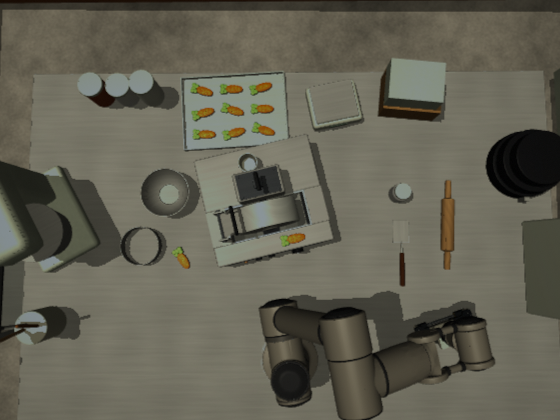

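```bash
cat > h.py <<'E'
from plant import readout, imaging, bot
import cv2, numpy as np
from scipy.spatial.transform import Rotation as R
def cam(n):
    c=imaging.get_calibration(n); return c, R.from_euler('xyz',c['rotation']).as_matrix()
def ray(n,u,v):
    c,M=cam(n); d=np.array([(u-c['cx'])/c['fx'],-(v-c['cy'])/c['fy'],-1.]); return c['position'],M@d
def onz(n,u,v,z):
    p,d=ray(n,u,v); return p+d*(z-p[2])/d[2]
def proj(n,P):
    c,M=cam(n); q=M.T@(np.asarray(P,float)-c['position']); return np.array([c['cx']+c['fx']*q[0]/-q[2], c['cy']-c['fy']*q[1]/-q[2]])
def crop(n,u0,v0,w,h,k,out):
    im=imaging.capture(n); cv2.imwrite('pics/full_'+out,im)
    cv2.imwrite('pics/'+out,cv2.resize(im[v0:v0+h,u0:u0+w],None,fx=k,fy=k,interpolation=cv2.INTER_CUBIC))
E
python3 - <<'E'
import cv2
a=cv2.imread('pics/top0.png'); b=cv2.imread('pics/scene0.png')
a=cv2.convertScaleAbs(a,alpha=1.6);b=cv2.convertScaleAbs(b,alpha=1.6)
cv2.imwrite('pics/ta.png',cv2.resize(a[125:275,180:345],None,fx=4,fy=4,interpolation=cv2.INTER_CUBIC))
cv2.imwrite('pics/sa.png',cv2.resize(b[180:330,200:380],None,fx=4,fy=4,interpolation=cv2.INTER_CUBIC))
E
```

```text
(no output)
```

View pics/ta.png

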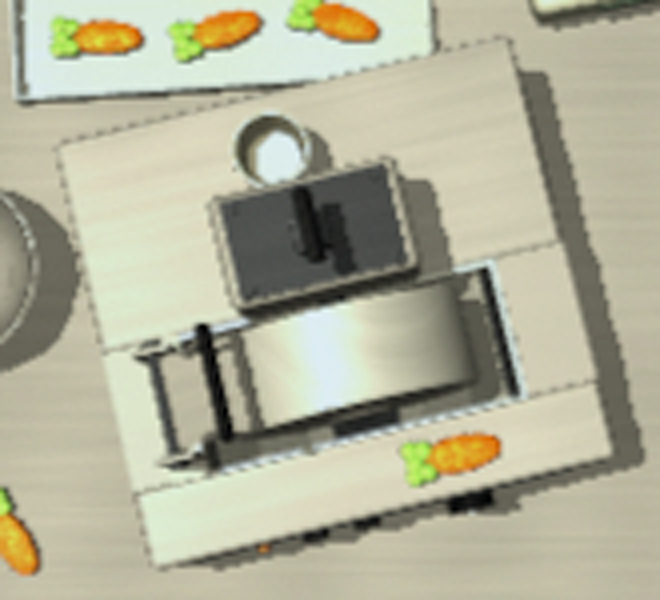

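View pics/sa.png

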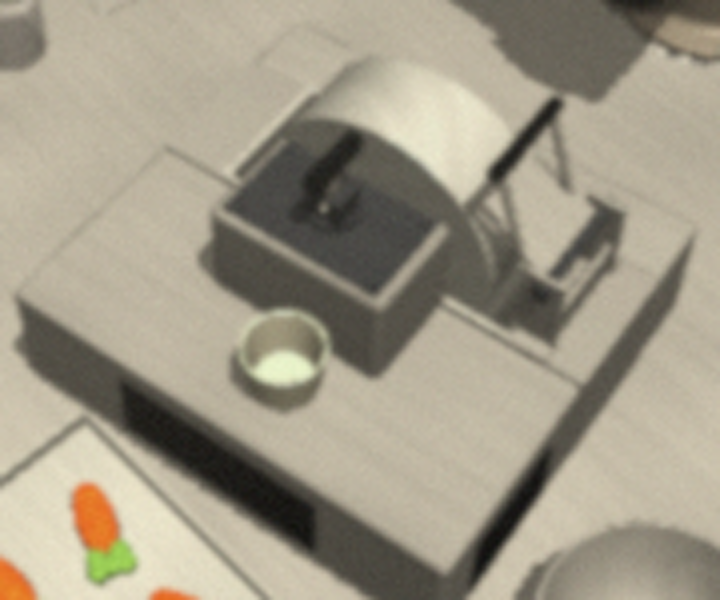

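Run:
```python
from h import *
t=lambda u,v:(180+(u+.5)/4-.5,125+(v+.5)/4-.5)
s=lambda u,v:(200+(u+.5)/4-.5,180+(v+.5)/4-.5)
c=[(60,147),(508,38),(612,455),(155,567)]
M=np.array([[270,220],[270,-220],[-140,-220],[-140,220]],float)
P=np.array([onz('top',*t(*x),130)[:2] for x in c]);print(P)
def fit(M,P):
    Mc=M-M.mean(0);Pc=P-P.mean(0)
    y=np.arctan2((Mc[:,0]*Pc[:,1]-Mc[:,1]*Pc[:,0]).sum(),(Mc*Pc).sum())
    r=np.array([[np.cos(y),-np.sin(y)],[np.sin(y),np.cos(y)]])
    o=P.mean(0)-r@M.mean(0); print(y,o,(P-(M@r.T+o)).round(1).tolist()); return y,o,r
y,o,r=fit(M,P)
# scene deck corners
for n,x in (('rear-left',(445,575)),('rear-right',(18,295)),('front-left',(693,235))):
    print(n,onz('scene',*s(*x),130)[:2].round(1))
# housing
for x in [(212,200),(392,158),(418,268),(243,312)]:
    print('hous',(r.T@(onz('top',*t(*x),235)[:2]-o)).round(1))
for x in [(298,190),(318,258)]:
    print('grip top',(r.T@(onz('top',*t(*x),306)[:2]-o)).round(1))
for x in [(352,143),(312,188)]:
    print('grip scene',(r.T@(onz('scene',*s(*x),306)[:2]-o)).round(1))
for x in [(204,328),(223,437)]:
    print('scr top',(r.T@(onz('top',*t(*x),300)[:2]-o)).round(1))
for x in [(495,172),(556,104)]:
    print('scr scene',(r.T@(onz('scene',*s(*x),300)[:2]-o)).round(1))
```

```text
[[ 750.92201591  352.22887892]
 [ 851.74638027  -68.22842473]
 [ 459.58308899 -159.90135799]
 [ 360.12610104  260.56683661]]
0.23204766924961276 [542.336557    81.21838179] [[-3.6, -5.2], [-3.9, 2.6], [2.9, 5.2], [4.6, -2.6]]
rear-left [755.5 356.6]
rear-right [854.7 -63.1]
front-left [369.7 265.9]
hous [163.1  80.1]
hous [162.  -81.8]
hous [ 62.1 -81.1]
hous [60.7 76.1]
grip top [141.1   2.3]
grip top [81.3 -0.7]
grip scene [91.7  3.8]
grip scene [146.4   5.6]
scr top [ 47.4 105.5]
scr top [-44.8 110.7]
scr scene [ 46.7 106.3]
scr scene [-42.4 107.9]
```

```bash
cat >> h.py <<'E'
YAW=0.232; O=np.array([543,82.5,0.])
A=R.from_euler('z',YAW).as_matrix()
def m2w(p): return O+A@np.asarray(p,float)
def w2m(p): return A.T@(np.asarray(p,float)-O)
def st():
    o=readout.get_obs(); T=R.from_euler('xyz',o['tcp_rot']).as_matrix()
    print('t',round(o['time'],2),'q',o['joint_positions'].round(3),'tcp',o['tool_pos'].round(1),'tcp_m',w2m(o['tool_pos']).round(1),'F_m',(A.T@o['contact_force']).round(1),'w',round(o['grip_width'],1)); return o,T
def delta(target_m,T,o): # cm in tool axes to reach tcp target in machine coords
    return (T.T@(m2w(target_m)-o['tool_pos'])/10).round(2)
E
python3 - <<'E'
from h import *
o,T=st(); print(T.round(4))
print('z yaw',np.arctan2(T[1,2],T[0,2]))
print(A.T@T)
for m in [(0,85,302),(110,0,301),(0,0,300)]: print(m,m2w(m),np.hypot(*m2w(m)[:2]),np.arctan2(m2w(m)[1],m2w(m)[0]))
E
```

```text
t 0.1 q [-1.394  0.343  1.525 -0.     1.275 -0.146] tcp [ 166.5 -497.5  218.1] tcp_m [-499.8 -477.9  218.1] F_m [0.1 0.6 0.4] w 92.0
[[-2.000e-04  9.484e-01  3.172e-01]
 [ 1.300e-03  3.172e-01 -9.484e-01]
 [-1.000e+00  2.000e-04 -1.300e-03]]
z yaw -1.2480210448824502
[[ 6.15569078e-05  9.95882758e-01  9.06505880e-02]
 [ 1.32517834e-03  9.06504273e-02 -9.95881893e-01]
 [-9.99999120e-01  1.81431605e-04 -1.31414210e-03]]
(0, 85, 302) [523.45642608 165.2227219  302.        ] 548.9127233313153 0.305741096949286
(110, 0, 301) [650.05293422 107.7916839  301.        ] 658.9293318775482 0.16432464048129464
(0, 0, 300) [543.   82.5 300. ] 549.2315085644668 0.15078055980657964
```

Request:
arm_command:
  plan:
    - {"wx": 0.09,"tx": -3,"jaw": -1}
    - {"tx": -4,"jaw": -1}
    - {"tx": -4,"jaw": -1}
    - {"tx": -4,"jaw": -1}
    - {"tx": -3,"ty": 1,"tz": -1,"jaw": -1}
    - {"ty": 3,"tz": -3,"jaw": -1}
    - {"ty": 3,"tz": -3,"jaw": -1}
    - {"ty": 3,"tz": -3,"jaw": -1}
    - {"ty": 3,"tz": -3,"jaw": -1}
    - {"ty": 3,"tz": -3,"jaw": -1}
    - {"ty": 3,"tz": -3,"jaw": -1}
    - {"ty": 3,"tz": -3,"jaw": -1}
    - {"ty": 3,"tz": -3,"jaw": -1}
    - {"ty": 3,"tz": -3,"jaw": -1}
    - {"ty": 3,"tz": -3,"jaw": -1}
    - {"ty": 3,"tz": -3,"jaw": -1}
    - {"ty": 3,"tz": -3,"jaw": -1}
    - {"ty": 3,"tz": -3,"jaw": -1}
    - {"ty": 3,"tz": -3,"jaw": -1}
    - {"ty": 3,"tz": -3,"jaw": -1}

```text
invalid input at $.plan[0]: expected keys tx, ty, tz, wx, wy, wz, jaw
```

Run:
```python
from h import *
o,T=st(); print((A.T@T).round(3)); print(delta((0,50,308),T,o))
```

```text
t 0.1 q [-1.394  0.343  1.525 -0.     1.275 -0.146] tcp [ 166.5 -497.5  218.1] tcp_m [-499.8 -477.9  218.1] F_m [0.1 0.6 0.4] w 92.0
[[ 0.     0.996  0.091]
 [ 0.001  0.091 -0.996]
 [-1.     0.    -0.001]]
[ -8.91  54.56 -48.06]
```

All keys are needed in every row.

Request:
arm_command:
  plan:
    - {"tx": -3,"ty": 0,"tz": 0,"wx": 0.09,"wy": 0,"wz": 0,"jaw": -1}
    - {"tx": -4,"ty": 0,"tz": 0,"wx": 0,"wy": 0,"wz": 0,"jaw": -1}
    - {"tx": -4,"ty": 0,"tz": 0,"wx": 0,"wy": 0,"wz": 0,"jaw": -1}
    - {"tx": -4,"ty": 0,"tz": 0,"wx": 0,"wy": 0,"wz": 0,"jaw": -1}
    - {"tx": -3,"ty": 1,"tz": -1,"wx": 0,"wy": 0,"wz": 0,"jaw": -1}
    - {"tx": 0,"ty": 3,"tz": -3,"wx": 0,"wy": 0,"wz": 0,"jaw": -1}
    - {"tx": 0,"ty": 3,"tz": -3,"wx": 0,"wy": 0,"wz": 0,"jaw": -1}
    - {"tx": 0,"ty": 3,"tz": -3,"wx": 0,"wy": 0,"wz": 0,"jaw": -1}
    - {"tx": 0,"ty": 3,"tz": -3,"wx": 0,"wy": 0,"wz": 0,"jaw": -1}
    - {"tx": 0,"ty": 3,"tz": -3,"wx": 0,"wy": 0,"wz": 0,"jaw": -1}
    - {"tx": 0,"ty": 3,"tz": -3,"wx": 0,"wy": 0,"wz": 0,"jaw": -1}
    - {"tx": 0,"ty": 3,"tz": -3,"wx": 0,"wy": 0,"wz": 0,"jaw": -1}
    - {"tx": 0,"ty": 3,"tz": -3,"wx": 0,"wy": 0,"wz": 0,"jaw": -1}
    - {"tx": 0,"ty": 3,"tz": -3,"wx": 0,"wy": 0,"wz": 0,"jaw": -1}
    - {"tx": 0,"ty": 3,"tz": -3,"wx": 0,"wy": 0,"wz": 0,"jaw": -1}
    - {"tx": 0,"ty": 3,"tz": -3,"wx": 0,"wy": 0,"wz": 0,"jaw": -1}
    - {"tx": 0,"ty": 3,"tz": -3,"wx": 0,"wy": 0,"wz": 0,"jaw": -1}
    - {"tx": 0,"ty": 3,"tz": -3,"wx": 0,"wy": 0,"wz": 0,"jaw": -1}
    - {"tx": 0,"ty": 3,"tz": -3,"wx": 0,"wy": 0,"wz": 0,"jaw": -1}
    - {"tx": 0,"ty": 2,"tz": -2,"wx": 0,"wy": 0,"wz": 0,"jaw": -1}

```text
time: 2.1
tool_pos: [501.3, 46.3, 398.0]
tcp_rot: [-2.192, 1.57, 2.755]
contact_force: [0.2, -0.4, -0.4]
grip_width: 0.7
```

Run:
```python
from h import *
o,T=st(); print((A.T@T).round(3)); print(delta((0,50,308),T,o))
```

```text
t 2.1 q [-0.06   0.231  1.197  0.     1.716  1.276] tcp [501.3  46.3 398. ] tcp_m [-48.9 -25.6 398. ] F_m [ 0.  -0.4 -0.4] w 0.7
[[-0.001  1.     0.003]
 [ 0.001  0.003 -1.   ]
 [-1.    -0.001 -0.001]]
[ 9.    4.91 -7.55]
```

Request:
arm_command:
  plan:
    - {"tx": 0,"ty": 2.5,"tz": -3.8,"wx": 0,"wy": 0,"wz": 0,"jaw": -1}
    - {"tx": 0,"ty": 2.4,"tz": -3.7,"wx": 0,"wy": 0,"wz": 0,"jaw": -1}
    - {"tx": 3,"ty": 0,"tz": 0,"wx": 0,"wy": 0,"wz": 0,"jaw": -1}
    - {"tx": 3,"ty": 0,"tz": 0,"wx": 0,"wy": 0,"wz": 0,"jaw": -1}
    - {"tx": 3,"ty": 0,"tz": 0,"wx": 0,"wy": 0,"wz": 0,"jaw": -1}
    - {"tx": 0,"ty": 0,"tz": -1,"wx": 0,"wy": 0,"wz": 0,"jaw": -1}
    - {"tx": 0,"ty": 0,"tz": -1,"wx": 0,"wy": 0,"wz": 0,"jaw": -1}
    - {"tx": 0,"ty": 0,"tz": -1,"wx": 0,"wy": 0,"wz": 0,"jaw": -1}
    - {"tx": 0,"ty": 0,"tz": -1,"wx": 0,"wy": 0,"wz": 0,"jaw": -1}
    - {"tx": 0,"ty": 0,"tz": -1,"wx": 0,"wy": 0,"wz": 0,"jaw": -1}
    - {"tx": 0,"ty": 0,"tz": -1,"wx": 0,"wy": 0,"wz": 0,"jaw": -1}
    - {"tx": 0,"ty": 0,"tz": -1,"wx": 0,"wy": 0,"wz": 0,"jaw": -1}

```text
time: 3.3
tool_pos: [514.6, 197.1, 309.0]
tcp_rot: [1.332, 1.57, -0.006]
contact_force: [0.1, -0.3, 0.3]
grip_width: 0.2
```

Run:
```python
from h import *
o,T=st(); crop('scene',200,150,180,150,4,'s1.png')
```

```text
t 3.3 q [ 0.227  0.34   1.28  -0.     1.521  1.565] tcp [514.6 197.1 309. ] tcp_m [ -1.3 118.1 309. ] F_m [ 0.  -0.4  0.3] w 0.2
```

View pics/s1.png

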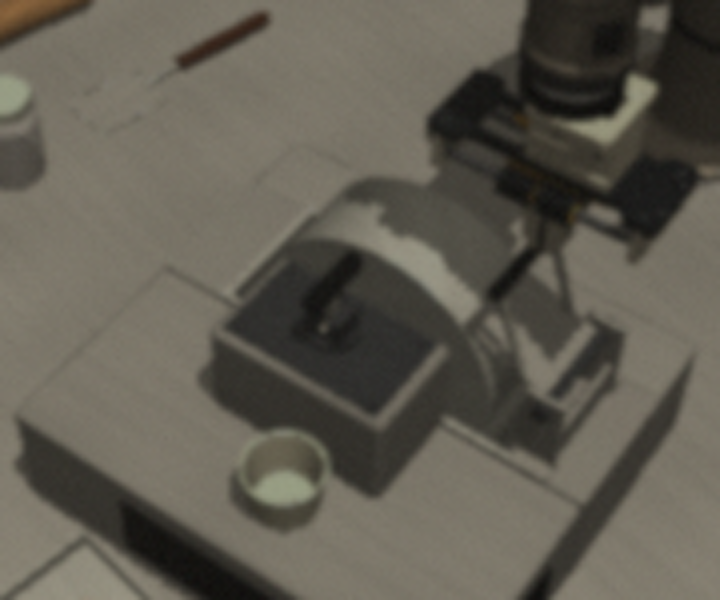

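Run:
```python
from h import *
f=lambda p:((proj('scene',p)-[200,150]+.5)*4).round(0)
o,T=st()
print('tcp',f(o['tool_pos']),'tip',f(o['tool_pos']+22*T[:,0]))
for m in [(44,107,297),(0,107,297),(-44,107,297),(0,0,270),(0,165,200)]: print(m,f(m2w(m)))
im=cv2.imread('pics/full_s1.png')
cv2.imwrite('pics/s1b.png',cv2.convertScaleAbs(cv2.resize(im[190:250,300:380],None,fx=8,fy=8,interpolation=cv2.INTER_CUBIC),alpha=1.8))
crop('top',180,125,165,150,4,'t1.png')
```

```text
t 3.35 q [2.290e-01 3.400e-01 1.280e+00 1.000e-03 1.521e+00 1.565e+00] tcp [514.2 198.4 308.9] tcp_m [ -1.3 119.4 308.9] F_m [ 0.1  1.4 -0.1] w 0.4
tcp [544. 256.] tip [541. 275.]
(44, 107, 297) [498. 295.]
(0, 107, 297) [528. 260.]
(-44, 107, 297) [557. 227.]
(0, 0, 270) [413. 224.]
(0, 165, 200) [578. 371.]
```

View pics/s1b.png

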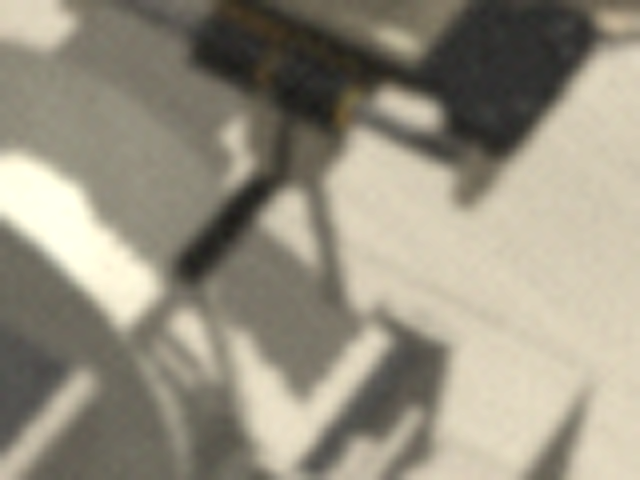

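View pics/t1.png

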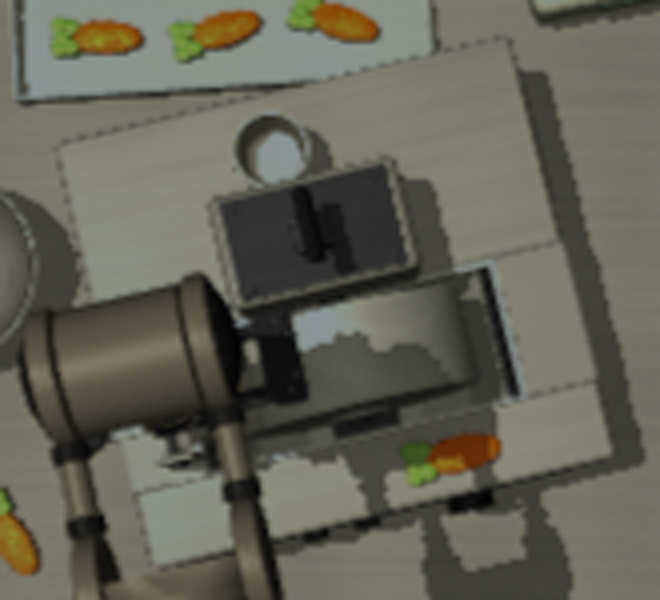

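Run:
```python
from h import *
im=cv2.imread('pics/scene0.png')
P=np.array([166.5,-497.5,218.1])
T=np.array([[-2e-4,.9484,.3172],[1.3e-3,.3172,-.9484],[-1,0,0]])
for s in (-1,1):
    print((proj('scene',P+22*T[:,0]+s*46*T[:,2])-[240,60]).round(1)*8, (proj('scene',P+0*T[:,0]+s*46*T[:,2])-[240,60]).round(1)*8)
cv2.imwrite('pics/s0b.png',cv2.convertScaleAbs(cv2.resize(im[60:120,240:320],None,fx=8,fy=8,interpolation=cv2.INTER_CUBIC),alpha=2))
o,T=st()
im=imaging.capture('scene')
c=cv2.convertScaleAbs(cv2.resize(im[190:250,300:380],None,fx=8,fy=8,interpolation=cv2.INTER_CUBIC),alpha=1.8)
f=lambda p:tuple(int(i) for i in ((proj('scene',p)-[300,190]+.5)*8))
for k,col in ((22,(0,0,255)),(0,(0,255,0)),(-47+3,(255,0,0))):
    cv2.circle(c,f(o['tool_pos']+k*T[:,0]),4,col,-1)
    for s in (-19,19): cv2.circle(c,f(o['tool_pos']+k*T[:,0]+s*T[:,2]),3,col,1)
cv2.imwrite('pics/s1c.png',c)
```

```text
[358.4 394.4] [358.4 360.8]
[220.8 347.2] [220.  313.6]
t 3.4 q [0.227 0.34  1.28  0.    1.521 1.564] tcp [514.5 197.5 308.8] tcp_m [ -1.3 118.5 308.8] F_m [ 0.4 -0.7  0.2] w 0.3
```

View pics/s0b.png

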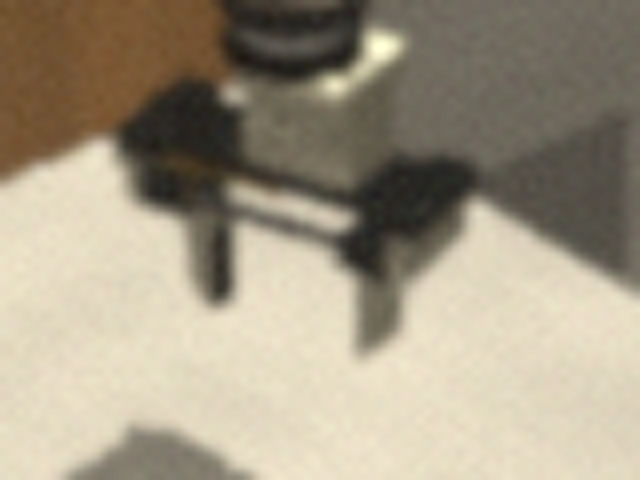

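View pics/s1c.png

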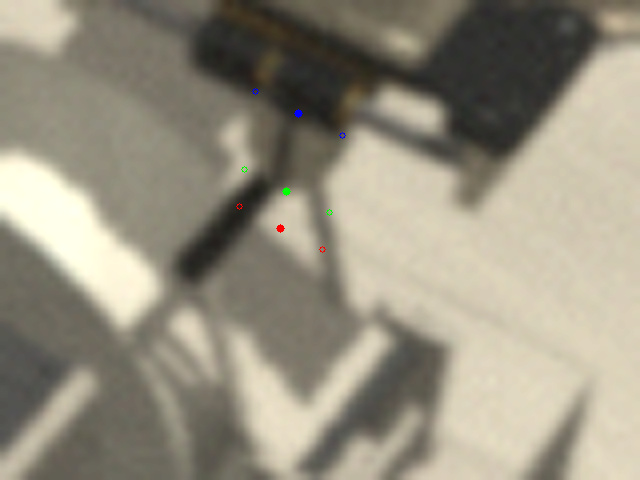

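Run:
```python
from h import *
P=np.array([166.5,-497.5,218.1])
T=np.array([[-2e-4,.9484,.3172],[1.3e-3,.3172,-.9484],[-1,0,0]])
im=cv2.imread('pics/top0.png')
c=cv2.convertScaleAbs(cv2.resize(im[300:385,400:510],None,fx=6,fy=6,interpolation=cv2.INTER_CUBIC),alpha=1.8)
f=lambda n,p,o,k:tuple(int(i) for i in ((proj(n,p)-o+.5)*k))
for k,col in ((22,(0,0,255)),(-44,(255,0,0))):
    for s in (-46,0,46): cv2.circle(c,f('top',P+k*T[:,0]+s*T[:,2],[400,300],6),4,col,-1)
cv2.imwrite('pics/t0b.png',c)
im=cv2.imread('pics/scene0.png')
c=cv2.convertScaleAbs(cv2.resize(im[100:210,320:430],None,fx=5,fy=5,interpolation=cv2.INTER_CUBIC),alpha=1.8)
for a in np.arange(0,6.28,.4): cv2.circle(c,f('scene',[100*np.cos(a),100*np.sin(a),0],[320,100],5),3,(0,0,255),-1)
cv2.circle(c,f('scene',[0,0,0],[320,100],5),3,(0,255,0),-1)
cv2.imwrite('pics/s0c.png',c)
```

```text
(no output)
```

View pics/t0b.png

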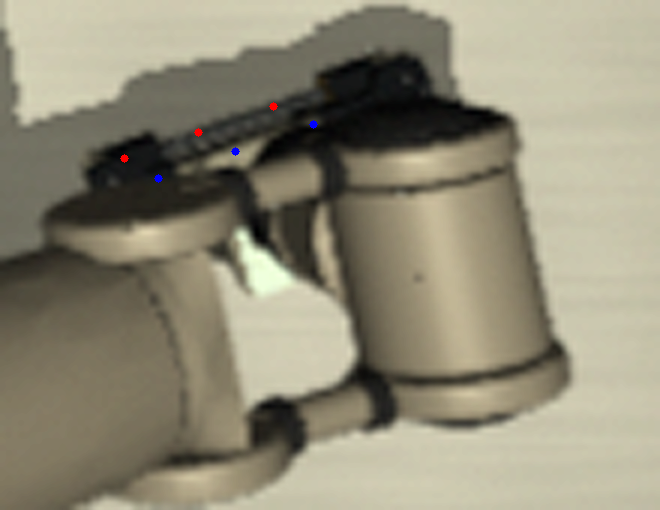

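View pics/s0c.png

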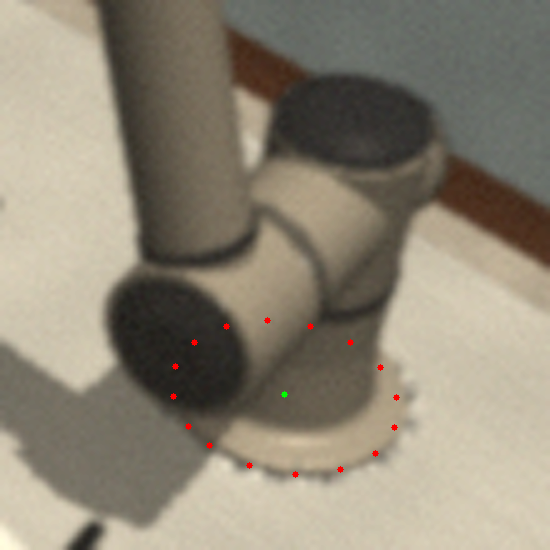

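Request:
arm_command:
  plan:
    - {"tx": -2,"ty": 0,"tz": 0,"wx": 0,"wy": 0,"wz": 0,"jaw": -1}
    - {"tx": 0,"ty": 0,"tz": 4,"wx": 0,"wy": 0,"wz": 0,"jaw": -1}
    - {"tx": 0,"ty": 0,"tz": 4,"wx": 0,"wy": 0,"wz": 0,"jaw": -1}
    - {"tx": 0,"ty": 0,"tz": 3.9,"wx": 0,"wy": 0,"wz": 0,"jaw": -1}
    - {"tx": 2,"ty": 0,"tz": 0,"wx": 0,"wy": 0,"wz": 0,"jaw": -1}
    - {"tx": 1,"ty": 0,"tz": 0,"wx": 0,"wy": 0,"wz": 0,"jaw": -1}
    - {"tx": 0.3,"ty": 0,"tz": 0,"wx": 0,"wy": 0,"wz": 0,"jaw": -1}
    - {"tx": 0.2,"ty": 0,"tz": 0,"wx": 0,"wy": 0,"wz": 0,"jaw": -1}
    - {"tx": 0,"ty": 0,"tz": 0,"wx": 0,"wy": 0,"wz": 0,"jaw": -1}
    - {"tx": 0,"ty": 0,"tz": 0,"wx": 0,"wy": 0,"wz": 0,"jaw": -1}

```text
time: 4.45
tool_pos: [542.4, 81.0, 294.3]
tcp_rot: [1.266, 1.57, -0.071]
contact_force: [0.3, -0.3, 0.8]
grip_width: 0.5
```

Run:
```python
from h import *
o,T=st()
im=imaging.capture('scene')
cv2.imwrite('pics/s2.png',cv2.convertScaleAbs(cv2.resize(im[160:250,240:360],None,fx=6,fy=6,interpolation=cv2.INTER_CUBIC),alpha=1.8))
im=imaging.capture('top')
cv2.imwrite('pics/t2.png',cv2.convertScaleAbs(cv2.resize(im[125:275,180:345],None,fx=4,fy=4,interpolation=cv2.INTER_CUBIC),alpha=1.8))
f=lambda p:((proj('scene',p)-[240,160]+.5)*6).round()
for k in (0,22): print(f(o['tool_pos']+k*T[:,0]))
```

```text
t 4.45 q [ 0.008  0.34   1.319 -0.     1.482  1.345] tcp [542.4  81.  294.3] tcp_m [ -0.9  -1.4 294.3] F_m [ 0.2 -0.4  0.8] w 0.5
[380. 244.]
[378. 271.]
```

View pics/s2.png

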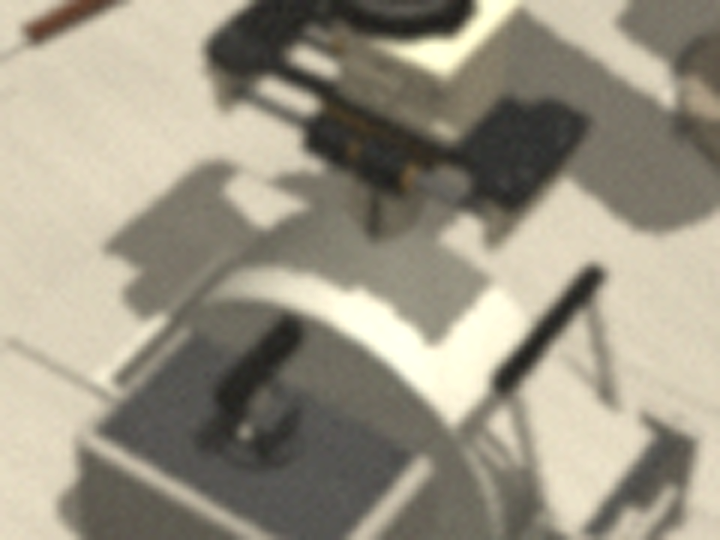

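View pics/t2.png

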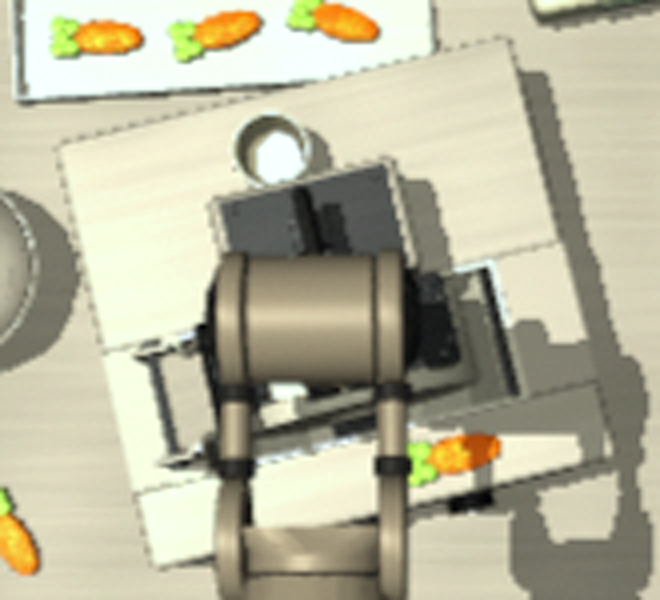

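Request:
arm_command:
  plan:
    - {"tx": 0.4,"ty": 0,"tz": 0,"wx": 0,"wy": 0,"wz": 0,"jaw": -1}
    - {"tx": 0.3,"ty": 0,"tz": 0,"wx": 0,"wy": 0,"wz": 0,"jaw": -1}
    - {"tx": 0.2,"ty": 0,"tz": 0,"wx": 0,"wy": 0,"wz": 0,"jaw": -1}
    - {"tx": 0,"ty": 0,"tz": 0,"wx": 0,"wy": 0,"wz": 0,"jaw": -1}

```text
time: 4.95
tool_pos: [542.1, 80.4, 284.2]
tcp_rot: [-1.7, 1.57, -3.038]
contact_force: [0.1, -0.6, 0.2]
grip_width: 0.1
```

Request:
arm_command:
  plan:
    - {"tx": 0.2,"ty": 0,"tz": 0,"wx": 0,"wy": 0,"wz": 0,"jaw": -1}
    - {"tx": 0.2,"ty": 0,"tz": 0,"wx": 0,"wy": 0,"wz": 0,"jaw": -1}
    - {"tx": 0.1,"ty": 0,"tz": 0,"wx": 0,"wy": 0,"wz": 0,"jaw": -1}
    - {"tx": 0,"ty": 0,"tz": 0,"wx": 0,"wy": 0,"wz": 0,"jaw": -1}

```text
time: 5.35
tool_pos: [542.2, 80.4, 279.5]
tcp_rot: [-1.604, 1.57, -2.942]
contact_force: [0.5, -0.1, 0.1]
grip_width: 0.6
```

Request:
arm_command:
  plan:
    - {"tx": 0.2,"ty": 0,"tz": 0,"wx": 0,"wy": 0,"wz": 0,"jaw": -1}
    - {"tx": 0.2,"ty": 0,"tz": 0,"wx": 0,"wy": 0,"wz": 0,"jaw": -1}
    - {"tx": 0,"ty": 0,"tz": 0,"wx": 0,"wy": 0,"wz": 0,"jaw": -1}

```text
time: 5.65
tool_pos: [542.1, 80.4, 275.3]
tcp_rot: [-1.645, 1.57, -2.983]
contact_force: [0.4, -0.2, -0.0]
grip_width: 0.4
```

Request:
arm_command:
  plan:
    - {"tx": 0.2,"ty": 0,"tz": 0,"wx": 0,"wy": 0,"wz": 0,"jaw": -1}
    - {"tx": 0.2,"ty": 0,"tz": 0,"wx": 0,"wy": 0,"wz": 0,"jaw": -1}
    - {"tx": 0,"ty": 0,"tz": 0,"wx": 0,"wy": 0,"wz": 0,"jaw": -1}

```text
time: 5.95
tool_pos: [542.1, 80.4, 271.3]
tcp_rot: [-1.669, 1.57, -3.007]
contact_force: [0.2, 0.1, -0.7]
grip_width: 0.2
```

Request:
arm_command:
  plan:
    - {"tx": 0.2,"ty": 0,"tz": 0,"wx": 0,"wy": 0,"wz": 0,"jaw": -1}
    - {"tx": 0.1,"ty": 0,"tz": 0,"wx": 0,"wy": 0,"wz": 0,"jaw": -1}
    - {"tx": 0,"ty": 0,"tz": 0,"wx": 0,"wy": 0,"wz": 0,"jaw": -1}

```text
time: 6.25
tool_pos: [542.2, 80.4, 268.5]
tcp_rot: [-1.464, 1.57, -2.802]
contact_force: [-0.3, -0.0, -0.1]
grip_width: 1.0
```

Run:
```python
from h import *
o,T=st()
im=imaging.capture('scene')
cv2.imwrite('pics/s3.png',cv2.convertScaleAbs(cv2.resize(im[160:250,240:360],None,fx=6,fy=6,interpolation=cv2.INTER_CUBIC),alpha=1.8))
```

```text
t 6.25 q [ 0.007  0.352  1.37  -0.     1.419  1.345] tcp [542.2  80.4 268.5] tcp_m [ -1.3  -1.9 268.5] F_m [-0.3  0.  -0.1] w 1.0
```

View pics/s3.png

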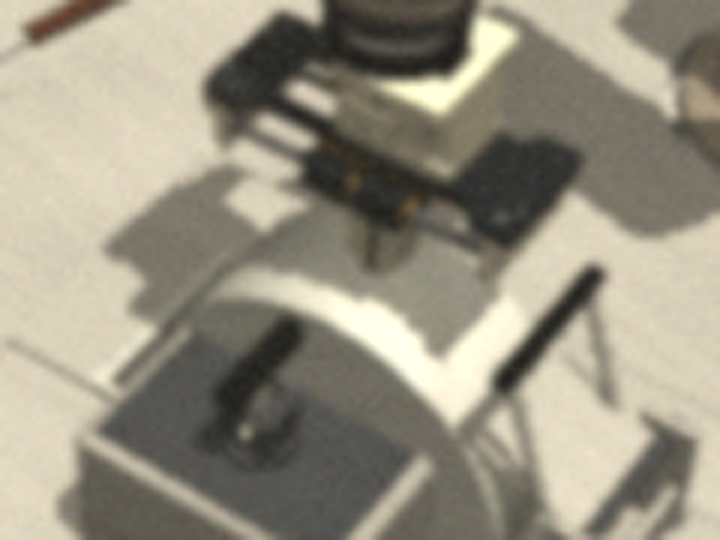

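Request:
arm_command:
  plan:
    - {"tx": 0.1,"ty": 0,"tz": 0,"wx": 0,"wy": 0,"wz": 0,"jaw": -1}
    - {"tx": 0.1,"ty": 0,"tz": 0,"wx": 0,"wy": 0,"wz": 0,"jaw": -1}
    - {"tx": 0.1,"ty": 0,"tz": 0,"wx": 0,"wy": 0,"wz": 0,"jaw": -1}
    - {"tx": 0,"ty": 0,"tz": 0,"wx": 0,"wy": 0,"wz": 0,"jaw": -1}

```text
time: 6.7
tool_pos: [542.2, 80.4, 265.5]
tcp_rot: [-1.651, 1.57, -2.989]
contact_force: [-0.1, -0.3, 0.9]
grip_width: 0.1
```

Request:
arm_command:
  plan:
    - {"tx": 0.1,"ty": 0,"tz": 0,"wx": 0,"wy": 0,"wz": 0,"jaw": -1}
    - {"tx": 0.1,"ty": 0,"tz": 0,"wx": 0,"wy": 0,"wz": 0,"jaw": -1}
    - {"tx": 0,"ty": 0,"tz": 0,"wx": 0,"wy": 0,"wz": 0,"jaw": -1}
    - {"tx": 0,"ty": 0,"tz": 0,"wx": 0,"wy": 0,"wz": 0,"jaw": -1}

```text
time: 7.1
tool_pos: [542.3, 80.4, 263.7]
tcp_rot: [-0.36, 1.571, -1.698]
contact_force: [1.4, 0.3, -0.9]
grip_width: 0.1
```

Request:
arm_command:
  plan:
    - {"tx": 0.1,"ty": 0,"tz": 0,"wx": 0,"wy": 0,"wz": 0,"jaw": -1}
    - {"tx": 0.1,"ty": 0,"tz": 0,"wx": 0,"wy": 0,"wz": 0,"jaw": -1}
    - {"tx": 0,"ty": 0,"tz": 0,"wx": 0,"wy": 0,"wz": 0,"jaw": -1}
    - {"tx": 0,"ty": 0,"tz": 0,"wx": 0,"wy": 0,"wz": 0,"jaw": -1}

```text
time: 7.5
tool_pos: [542.4, 80.3, 262.2]
tcp_rot: [1.121, 1.57, -0.217]
contact_force: [-0.9, -0.9, 6.1]
grip_width: -0.2
```

Request:
arm_command:
  plan:
    - {"tx": 0.1,"ty": 0,"tz": 0,"wx": 0,"wy": 0,"wz": 0,"jaw": -1}
    - {"tx": 0.1,"ty": 0,"tz": 0,"wx": 0,"wy": 0,"wz": 0,"jaw": -1}
    - {"tx": 0,"ty": 0,"tz": 0,"wx": 0,"wy": 0,"wz": 0,"jaw": -1}
    - {"tx": 0,"ty": 0,"tz": 0,"wx": 0,"wy": 0,"wz": 0,"jaw": -1}

```text
time: 7.9
tool_pos: [542.5, 80.2, 262.1]
tcp_rot: [1.177, 1.568, -0.161]
contact_force: [-4.7, -0.9, 14.7]
grip_width: 0.5
```

Request:
arm_command:
  plan:
    - {"tx": -3.1,"ty": 0,"tz": 0,"wx": 0,"wy": 0,"wz": 0,"jaw": -1}
    - {"tx": 0,"ty": 0.1,"tz": -3.0,"wx": 0,"wy": 0,"wz": 0,"jaw": -1}
    - {"tx": 0,"ty": 0,"tz": -2.2,"wx": 0,"wy": 0,"wz": 0,"jaw": -1}
    - {"tx": 1.1,"ty": 0,"tz": 0,"wx": 0,"wy": 0,"wz": 0,"jaw": -1}
    - {"tx": 0,"ty": 0,"tz": -1,"wx": 0,"wy": 0,"wz": 0,"jaw": -1}
    - {"tx": 0,"ty": 0,"tz": -1,"wx": 0,"wy": 0,"wz": 0,"jaw": -1}
    - {"tx": 0,"ty": 0,"tz": -1,"wx": 0,"wy": 0,"wz": 0,"jaw": -1}
    - {"tx": 0,"ty": 0,"tz": -1,"wx": 0,"wy": 0,"wz": 0,"jaw": -1}
    - {"tx": 0,"ty": 0,"tz": -1,"wx": 0,"wy": 0,"wz": 0,"jaw": -1}
    - {"tx": 0,"ty": 0,"tz": -1,"wx": 0,"wy": 0,"wz": 0,"jaw": -1}

```text
time: 8.9
tool_pos: [519.9, 186.6, 286.8]
tcp_rot: [0.988, 1.557, -0.352]
contact_force: [1.3, -0.9, 2.4]
grip_width: 0.5
```

Run:
```python
from h import *
o,T=st()
im=imaging.capture('scene')
cv2.imwrite('pics/s4.png',cv2.convertScaleAbs(cv2.resize(im[160:250,260:380],None,fx=6,fy=6,interpolation=cv2.INTER_CUBIC),alpha=1.8))
```

```text
t 8.9 q [ 0.21   0.345  1.332 -0.007  1.453  1.551] tcp [519.9 186.6 286.8] tcp_m [  1.4 106.6 286.8] F_m [ 1.1 -1.2  2.4] w 0.5
```

View pics/s4.png

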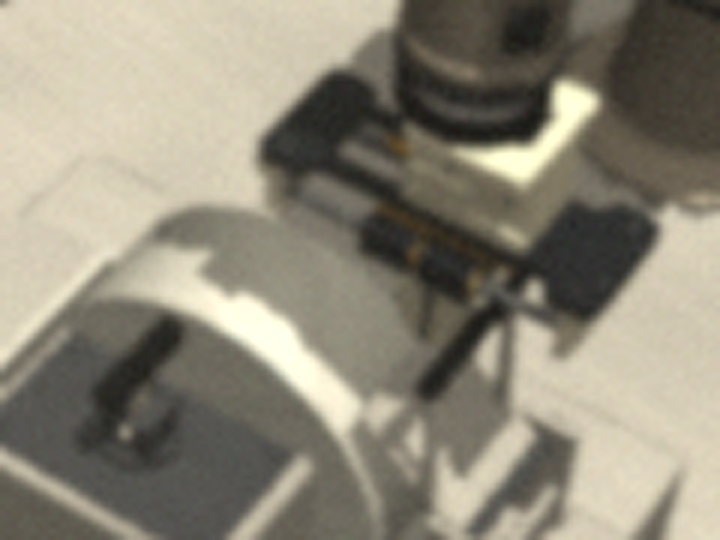

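Request:
arm_command:
  plan:
    - {"tx": 0,"ty": 0,"tz": 0,"wx": 0,"wy": 0,"wz": 0,"jaw": -1}
    - {"tx": 0,"ty": 0,"tz": 0,"wx": 0,"wy": 0,"wz": 0,"jaw": -1}

```text
time: 9.15
tool_pos: [517.3, 189.7, 279.5]
tcp_rot: [-1.14, 1.57, -2.477]
contact_force: [-0.1, -0.9, 0.8]
grip_width: 0.3
```

Run:
```python
from h import *
o,T=st(); print((A.T@T).round(3))
```

```text
t 9.15 q [ 0.212  0.352  1.341 -0.     1.449  1.55 ] tcp [517.3 189.7 279.5] tcp_m [ -0.3 110.2 279.5] F_m [-0.3 -0.9  0.8] w 0.3
[[-0.     1.     0.001]
 [-0.     0.001 -1.   ]
 [-1.    -0.     0.   ]]
```

Request:
arm_command:
  plan:
    - {"tx": 0,"ty": 0,"tz": -0.8,"wx": 0,"wy": 0,"wz": 0,"jaw": -1}
    - {"tx": 0,"ty": 0,"tz": -0.8,"wx": 0,"wy": 0,"wz": 0,"jaw": -1}
    - {"tx": 0,"ty": 0,"tz": -0.8,"wx": 0,"wy": 0,"wz": 0,"jaw": -1}
    - {"tx": 0,"ty": 0,"tz": -0.8,"wx": 0,"wy": 0,"wz": 0,"jaw": -1}
    - {"tx": 0,"ty": 0,"tz": -0.8,"wx": 0,"wy": 0,"wz": 0,"jaw": -1}
    - {"tx": 0,"ty": 0,"tz": -0.8,"wx": 0,"wy": 0,"wz": 0,"jaw": -1}
    - {"tx": 0,"ty": 0,"tz": -0.8,"wx": 0,"wy": 0,"wz": 0,"jaw": -1}
    - {"tx": 0,"ty": 0,"tz": -0.8,"wx": 0,"wy": 0,"wz": 0,"jaw": -1}
    - {"tx": 0,"ty": 0,"tz": -0.8,"wx": 0,"wy": 0,"wz": 0,"jaw": -1}
    - {"tx": 0,"ty": 0,"tz": -0.8,"wx": 0,"wy": 0,"wz": 0,"jaw": -1}
    - {"tx": 0,"ty": 0,"tz": 0,"wx": 0,"wy": 0,"wz": 0,"jaw": -1}

```text
time: 10.25
tool_pos: [498.6, 268.5, 279.7]
tcp_rot: [3.009, 1.57, 1.672]
contact_force: [0.4, -0.2, 0.1]
grip_width: 0.7
```

Run:
```python
from h import *
o,T=st()
im=imaging.capture('scene')
cv2.imwrite('pics/s5.png',cv2.convertScaleAbs(cv2.resize(im[160:250,260:380],None,fx=6,fy=6,interpolation=cv2.INTER_CUBIC),alpha=1.8))
```

```text
t 10.25 q [0.358 0.382 1.296 0.    1.463 1.695] tcp [498.6 268.5 279.7] tcp_m [ -0.4 191.2 279.7] F_m [ 0.4 -0.3  0.1] w 0.7
```

View pics/s5.png

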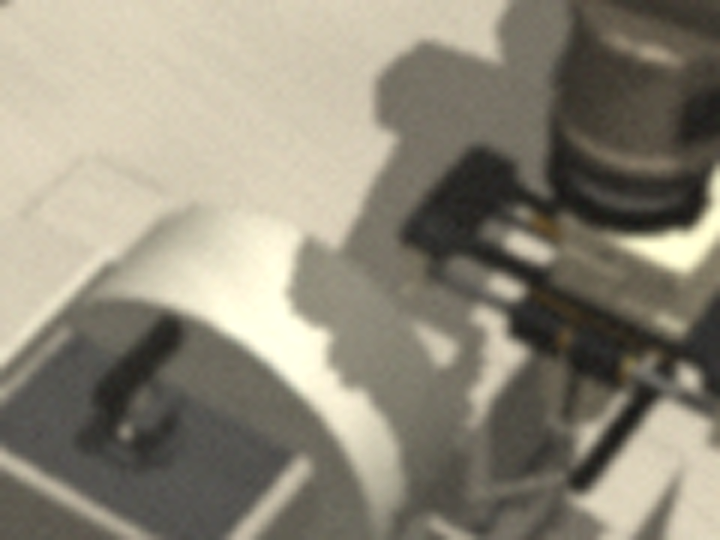

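Request:
arm_command:
  plan:
    - {"tx": -1,"ty": 0,"tz": 2,"wx": 0,"wy": 0,"wz": 0,"jaw": -1}
    - {"tx": -4,"ty": 0,"tz": 1,"wx": 0,"wy": 0,"wz": 0,"jaw": -1}
    - {"tx": -3,"ty": 1,"tz": 2,"wx": 0,"wy": 0,"wz": 0,"jaw": 0}
    - {"tx": 0,"ty": 2,"tz": 3,"wx": 0,"wy": 0,"wz": 0,"jaw": 0}
    - {"tx": 0,"ty": 2,"tz": 3,"wx": 0,"wy": 0,"wz": 0,"jaw": 0}
    - {"tx": 0,"ty": 2,"tz": 3,"wx": 0,"wy": 0,"wz": 0,"jaw": 0}
    - {"tx": 0,"ty": 2,"tz": 3,"wx": 0,"wy": 0,"wz": 0,"jaw": 0}
    - {"tx": 0,"ty": 2,"tz": 2.1,"wx": 0,"wy": 0,"wz": 0,"jaw": 0}
    - {"tx": 0,"ty": 0,"tz": 0,"wx": 0,"wy": 0,"wz": 0,"jaw": 0}
    - {"tx": 0,"ty": 0,"tz": 0,"wx": 0,"wy": 0,"wz": 0,"jaw": 0}

```text
time: 11.3
tool_pos: [650.2, 106.4, 358.9]
tcp_rot: [-1.898, 1.569, 3.046]
contact_force: [0.1, 0.8, -0.2]
grip_width: 45.8
```

Run:
```python
from h import *
o,T=st()
im=imaging.capture('scene')
cv2.imwrite('pics/s6.png',cv2.convertScaleAbs(cv2.resize(im[160:280,240:400],None,fx=5,fy=5,interpolation=cv2.INTER_CUBIC),alpha=1.8))
f=lambda n,m:((proj(n,m2w(m))-[240,160]+.5)*5).round()
for t in (1.0,1.2):
  print(t,[f('scene',(x,165+113*np.sin(t-.539),200+113*np.cos(t-.539))) for x in (44,-44)])
print('grip ends top',[f('scene',(x,0,306)) for x in (78,142)], 'tip', [((proj('scene',o['tool_pos']-7.5*T[:,0]+s*T[:,2]*23)-[240,160]+.5)*5).round() for s in(-1,1)])
```

```text
t 11.3 q [0.046 0.572 0.781 0.    1.79  1.385] tcp [650.2 106.4 358.9] tcp_m [109.8  -1.4 358.9] F_m [ 0.2  0.8 -0.2] w 45.8
1.0 [array([580., 396.]), array([649., 305.])]
1.2 [array([605., 424.]), array([674., 332.])]
grip ends top [array([249., 265.]), array([188., 329.])] tip [array([250., 245.]), array([187., 212.])]
```

View pics/s6.png

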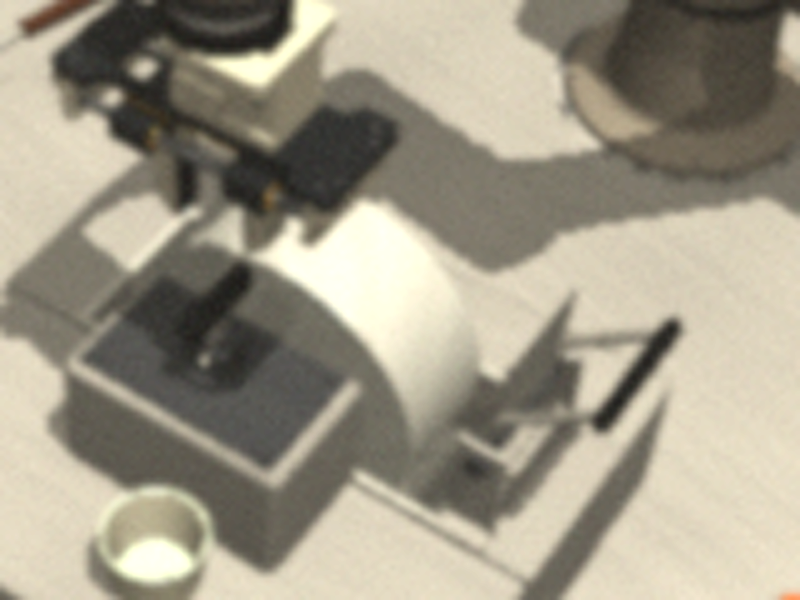

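Request:
arm_command:
  plan:
    - {"tx": 3,"ty": 0,"tz": 0,"wx": 0,"wy": 0,"wz": 0,"jaw": 0}
    - {"tx": 3,"ty": 0,"tz": 0,"wx": 0,"wy": 0,"wz": 0,"jaw": 0}
    - {"tx": 1.5,"ty": 0,"tz": -0.1,"wx": 0,"wy": 0,"wz": 0,"jaw": 0}
    - {"tx": 1,"ty": 0,"tz": 0,"wx": 0,"wy": 0,"wz": 0,"jaw": 0}
    - {"tx": 0,"ty": 0,"tz": 0,"wx": 0,"wy": 0,"wz": 0,"jaw": 0}
    - {"tx": 0,"ty": 0,"tz": 0,"wx": 0,"wy": 0,"wz": 0,"jaw": -1}
    - {"tx": 0,"ty": 0,"tz": 0,"wx": 0,"wy": 0,"wz": 0,"jaw": -1}
    - {"tx": 0,"ty": 0,"tz": 0,"wx": 0,"wy": 0,"wz": 0,"jaw": -1}
    - {"tx": 0,"ty": 0,"tz": 0,"wx": 0,"wy": 0,"wz": 0,"jaw": -1}
    - {"tx": 0,"ty": 0,"tz": 0,"wx": 0,"wy": 0,"wz": 0,"jaw": -1}
    - {"tx": 0,"ty": 0,"tz": 0,"wx": 0,"wy": 0,"wz": 0,"jaw": -1}

```text
time: 12.45
tool_pos: [650.4, 106.6, 275.3]
tcp_rot: [0.463, 1.568, -0.876]
contact_force: [1.3, -6.4, 2.3]
grip_width: 14.7
```

Run:
```python
from h import *
o,T=st();print(o['moment'].round(2))
```

```text
t 12.45 q [ 0.047  0.573  0.998 -0.002  1.569  1.386] tcp [650.4 106.6 275.3] tcp_m [110.   -1.2 275.3] F_m [-0.2 -6.5  2.3] w 14.7
[-0.79 -0.17  0.06]
```

Request:
arm_command:
  plan:
    - {"tx": -0.4,"ty": 0,"tz": 0.1,"wx": 0,"wy": 0,"wz": 0,"jaw": -1}
    - {"tx": -0.6,"ty": 0,"tz": 0,"wx": 0,"wy": 0,"wz": 0,"jaw": -1}
    - {"tx": -0.6,"ty": 0,"tz": 0,"wx": 0,"wy": 0,"wz": 0,"jaw": -1}
    - {"tx": -0.6,"ty": 0,"tz": 0,"wx": 0,"wy": 0,"wz": 0,"jaw": -1}
    - {"tx": 0,"ty": 0,"tz": 0,"wx": 0,"wy": 0,"wz": 0,"jaw": -1}
    - {"tx": 0,"ty": 0,"tz": 0,"wx": 0,"wy": 0,"wz": 0,"jaw": -1}

```text
time: 13.05
tool_pos: [650.1, 106.5, 295.1]
tcp_rot: [-1.426, 1.569, -2.764]
contact_force: [4.1, -3.7, -11.5]
grip_width: 14.9
```

Run:
```python
from h import *
o,T=st();print(o['moment'].round(2))
```

```text
t 13.05 q [ 4.700e-02  5.710e-01  9.500e-01 -1.000e-03  1.623e+00  1.385e+00] tcp [650.1 106.5 295.1] tcp_m [109.8  -1.3 295.1] F_m [  3.1  -4.6 -11.5] w 14.9
[-0.65 -0.79  0.05]
```

Request:
arm_command:
  plan:
    - {"tx": -0.15,"ty": 0,"tz": 0,"wx": 0,"wy": 0,"wz": 0,"jaw": -1}
    - {"tx": 0,"ty": 0,"tz": 0,"wx": -0.05,"wy": 0,"wz": 0,"jaw": -1}
    - {"tx": 0,"ty": 0,"tz": 0,"wx": -0.1,"wy": 0,"wz": 0,"jaw": -1}
    - {"tx": 0,"ty": 0,"tz": 0,"wx": -0.1,"wy": 0,"wz": 0,"jaw": -1}
    - {"tx": 0,"ty": 0,"tz": 0,"wx": -0.1,"wy": 0,"wz": 0,"jaw": -1}
    - {"tx": 0,"ty": 0,"tz": 0,"wx": -0.1,"wy": 0,"wz": 0,"jaw": -1}
    - {"tx": 0,"ty": 0,"tz": 0,"wx": -0.1,"wy": 0,"wz": 0,"jaw": -1}
    - {"tx": 0,"ty": 0,"tz": 0,"wx": -0.1,"wy": 0,"wz": 0,"jaw": -1}
    - {"tx": 0,"ty": 0,"tz": 0,"wx": -0.1,"wy": 0,"wz": 0,"jaw": -1}
    - {"tx": 0,"ty": 0,"tz": 0,"wx": -0.1,"wy": 0,"wz": 0,"jaw": -1}
    - {"tx": 0,"ty": 0,"tz": 0,"wx": -0.1,"wy": 0,"wz": 0,"jaw": -1}
    - {"tx": 0,"ty": 0,"tz": 0,"wx": -0.05,"wy": 0,"wz": 0,"jaw": -1}
    - {"tx": 0,"ty": 0,"tz": 0,"wx": 0,"wy": 0,"wz": 0,"jaw": -1}
    - {"tx": 0,"ty": 0,"tz": 0,"wx": 0,"wy": 0,"wz": 0,"jaw": -1}

```text
time: 14.45
tool_pos: [651.6, 104.9, 296.8]
tcp_rot: [-0.704, 1.567, -1.044]
contact_force: [9.7, -8.2, -11.9]
grip_width: 15.0
```

Run:
```python
from h import *
o,T=st();print(o['moment'].round(2)); Q=A.T@T;print(Q.round(2),np.arctan2(Q[1,1],Q[0,1]))
```

```text
t 14.45 q [ 0.045  0.571  0.945 -0.003  1.623  0.385] tcp [651.6 104.9 296.8] tcp_m [110.9  -3.2 296.8] F_m [  7.5 -10.2 -11.9] w 15.0
[-1.32 -1.68 -0.08]
[[ 0.    0.54  0.84]
 [-0.    0.84 -0.54]
 [-1.   -0.    0.  ]] 0.9987297204248761
```

Request:
arm_command:
  plan:
    - {"tx": 0.2,"ty": 0,"tz": 0,"wx": 0,"wy": 0,"wz": 0,"jaw": -1}
    - {"tx": 0.2,"ty": 0,"tz": 0,"wx": 0,"wy": 0,"wz": 0,"jaw": -1}
    - {"tx": 0,"ty": 0,"tz": 0,"wx": 0,"wy": 0,"wz": 0,"jaw": -1}
    - {"tx": 0,"ty": 0,"tz": 0,"wx": 0,"wy": 0,"wz": 0,"jaw": -1}

```text
time: 14.85
tool_pos: [651.7, 104.9, 293.3]
tcp_rot: [-0.558, 1.567, -0.898]
contact_force: [8.9, -8.4, -10.8]
grip_width: 14.7
```

Request:
arm_command:
  plan:
    - {"tx": 0,"ty": 0,"tz": 0,"wx": 0,"wy": 0,"wz": 0,"jaw": 0}
    - {"tx": 0,"ty": 0,"tz": 0,"wx": 0,"wy": 0,"wz": 0,"jaw": 0}
    - {"tx": 0,"ty": 0,"tz": 0,"wx": 0,"wy": 0,"wz": 0,"jaw": 0}
    - {"tx": 0,"ty": 0,"tz": 0,"wx": 0,"wy": 0,"wz": 0,"jaw": 0}
    - {"tx": -2,"ty": 0,"tz": 0,"wx": 0,"wy": 0,"wz": 0,"jaw": 0}
    - {"tx": -3,"ty": 0,"tz": 0,"wx": 0,"wy": 0,"wz": 0,"jaw": 0}
    - {"tx": -2,"ty": 0,"tz": 0,"wx": 0,"wy": 0,"wz": 0,"jaw": 0}
    - {"tx": 0,"ty": 0,"tz": 0,"wx": 0,"wy": 0,"wz": 0,"jaw": 0}

```text
time: 15.65
tool_pos: [650.7, 107.4, 368.0]
tcp_rot: [0.421, 1.564, 0.084]
contact_force: [0.3, -0.4, -0.1]
grip_width: 46.1
```

Run:
```python
from h import *
o,T=st();Q=A.T@T;print(Q.round(2))
im=imaging.capture('scene')
cv2.imwrite('pics/s7.png',cv2.convertScaleAbs(cv2.resize(im[160:280,240:400],None,fx=5,fy=5,interpolation=cv2.INTER_CUBIC),alpha=1.8))
f=lambda n,m:((proj(n,m2w(m))-[240,160]+.5)*5).round()
for tw in (0.,1.0,1.2): print(tw,[f('scene',(110+s*32*np.cos(tw),s*32*np.sin(tw),324)) for s in (-1,1)])
```

```text
t 15.65 q [0.047 0.57  0.761 0.    1.804 0.385] tcp [650.7 107.4 368. ] tcp_m [110.5  -0.5 368. ] F_m [ 0.2 -0.5 -0.1] w 46.1
[[ 0.01  0.54  0.84]
 [-0.    0.84 -0.54]
 [-1.    0.    0.01]]
0.0 [array([250., 246.]), array([188., 309.])]
1.0 [array([200., 241.]), array([239., 314.])]
1.2 [array([191., 244.]), array([248., 311.])]
```

View pics/s7.png

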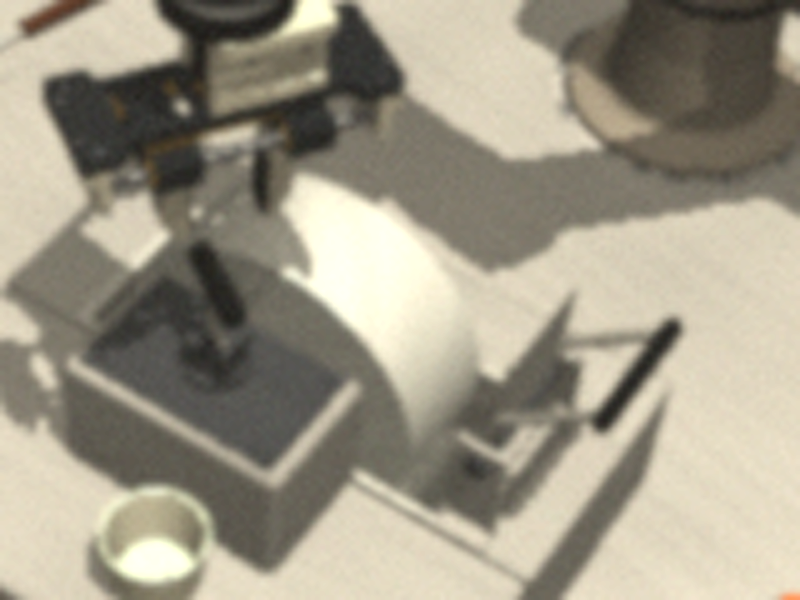

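Request:
arm_command:
  plan:
    - {"tx": 0,"ty": 0,"tz": 0,"wx": 0.145,"wy": 0,"wz": 0,"jaw": -1}
    - {"tx": 0,"ty": 0,"tz": 0,"wx": 0.145,"wy": 0,"wz": 0,"jaw": -1}
    - {"tx": 0,"ty": 0,"tz": 0,"wx": 0.145,"wy": 0,"wz": 0,"jaw": -1}
    - {"tx": 0,"ty": 0,"tz": 0,"wx": 0.145,"wy": 0,"wz": 0,"jaw": -1}
    - {"tx": 0,"ty": 0,"tz": 0,"wx": 0.145,"wy": 0,"wz": 0,"jaw": -1}
    - {"tx": 0,"ty": 0,"tz": 0,"wx": 0.145,"wy": 0,"wz": 0,"jaw": -1}
    - {"tx": 0,"ty": 0,"tz": 0,"wx": 0.13,"wy": 0,"wz": 0,"jaw": -1}
    - {"tx": 0,"ty": -3.7,"tz": -2.4,"wx": 0,"wy": 0,"wz": 0,"jaw": -1}
    - {"tx": 0,"ty": -3.7,"tz": -2.4,"wx": 0,"wy": 0,"wz": 0,"jaw": -1}
    - {"tx": 0,"ty": -3.6,"tz": -2.4,"wx": 0,"wy": 0,"wz": 0,"jaw": -1}
    - {"tx": 4,"ty": 0,"tz": 0,"wx": 0,"wy": 0,"wz": 0,"jaw": -1}
    - {"tx": 4,"ty": 0,"tz": 0,"wx": 0,"wy": 0,"wz": 0,"jaw": -1}
    - {"tx": 0,"ty": 0,"tz": 0,"wx": 0,"wy": 0,"wz": 0,"jaw": -1}
    - {"tx": 0,"ty": 0,"tz": 0,"wx": 0,"wy": 0,"wz": 0,"jaw": -1}
    - {"tx": 0,"ty": 0,"tz": 0,"wx": 0,"wy": 0,"wz": 0,"jaw": -1}

```text
time: 17.2
tool_pos: [527.5, 151.7, 286.0]
tcp_rot: [1.469, 1.568, 0.131]
contact_force: [0.5, 0.1, -0.8]
grip_width: 0.2
```

Run:
```python
from h import *
o,T=st();Q=A.T@T;print(Q.round(3)); print(delta((0,70,252.5),T,o))
```

```text
t 17.2 q [ 0.14   0.343  1.337 -0.     1.459  1.479] tcp [527.5 151.7 286. ] tcp_m [  0.9  70.9 286. ] F_m [ 0.6 -0.  -0.8] w 0.2
[[ 0.003  1.     0.001]
 [-0.     0.001 -1.   ]
 [-1.     0.003  0.   ]]
[ 3.35 -0.1   0.09]
```

Request:
arm_command:
  plan:
    - {"tx": 3,"ty": 0,"tz": 0,"wx": 0,"wy": 0,"wz": 0,"jaw": -1}
    - {"tx": 0.7,"ty": -0.1,"tz": 0,"wx": 0,"wy": 0,"wz": 0,"jaw": -1}
    - {"tx": 0,"ty": 0,"tz": 0,"wx": 0,"wy": 0,"wz": 0,"jaw": -1}
    - {"tx": -0.43,"ty": 0,"tz": 1,"wx": 0,"wy": 0,"wz": 0,"jaw": -1}
    - {"tx": -0.33,"ty": 0,"tz": 1,"wx": 0,"wy": 0,"wz": 0,"jaw": -1}
    - {"tx": -0.24,"ty": 0,"tz": 1,"wx": 0,"wy": 0,"wz": 0,"jaw": -1}
    - {"tx": -0.14,"ty": 0,"tz": 1,"wx": 0,"wy": 0,"wz": 0,"jaw": -1}
    - {"tx": -0.05,"ty": 0,"tz": 1,"wx": 0,"wy": 0,"wz": 0,"jaw": -1}
    - {"tx": 0,"ty": 0,"tz": 1,"wx": 0,"wy": 0,"wz": 0,"jaw": -1}
    - {"tx": 0,"ty": 0,"tz": 1,"wx": 0,"wy": 0,"wz": 0,"jaw": -1}

```text
time: 18.2
tool_pos: [542.3, 82.4, 262.1]
tcp_rot: [1.33, 1.567, -0.009]
contact_force: [-4.7, 0.5, 14.8]
grip_width: 0.5
```

Run:
```python
from h import *
o,T=st();Q=A.T@T;print(Q.round(3)); print(delta((0,0,260.5),T,o))
```

```text
t 18.2 q [ 0.011  0.354  1.386 -0.     1.398  1.349] tcp [542.3  82.4 262.1] tcp_m [ -0.7   0.  262.1] F_m [-4.5  1.6 14.8] w 0.5
[[ 0.004  1.     0.001]
 [-0.001  0.001 -1.   ]
 [-1.     0.004  0.001]]
[0.16 0.07 0.  ]
```

Request:
arm_command:
  plan:
    - {"tx": -0.05,"ty": 0,"tz": 1,"wx": 0,"wy": 0,"wz": 0,"jaw": -1}
    - {"tx": 0,"ty": 0,"tz": 1,"wx": 0,"wy": 0,"wz": 0,"jaw": -1}
    - {"tx": 0.05,"ty": 0,"tz": 1,"wx": 0,"wy": 0,"wz": 0,"jaw": -1}
    - {"tx": 0.14,"ty": 0,"tz": 1,"wx": 0,"wy": 0,"wz": 0,"jaw": -1}
    - {"tx": 0.24,"ty": 0,"tz": 1,"wx": 0,"wy": 0,"wz": 0,"jaw": -1}
    - {"tx": 0.33,"ty": 0,"tz": 1,"wx": 0,"wy": 0,"wz": 0,"jaw": -1}
    - {"tx": 0.43,"ty": 0,"tz": 1,"wx": 0,"wy": 0,"wz": 0,"jaw": -1}
    - {"tx": 0,"ty": 0,"tz": 0,"wx": 0,"wy": 0,"wz": 0,"jaw": -1}
    - {"tx": 0,"ty": 0,"tz": 0,"wx": 0,"wy": 0,"wz": 0,"jaw": -1}

```text
time: 19.1
tool_pos: [557.7, 15.1, 247.4]
tcp_rot: [-2.132, 1.57, 2.813]
contact_force: [-1.1, 1.0, 0.1]
grip_width: 0.5
```

Request:
arm_command:
  plan:
    - {"tx": -4,"ty": 0,"tz": 0,"wx": 0,"wy": 0,"wz": 0,"jaw": -1}
    - {"tx": -1,"ty": 0,"tz": -4.5,"wx": 0,"wy": 0,"wz": 0,"jaw": -1}
    - {"tx": 0,"ty": 0,"tz": -4.5,"wx": 0,"wy": 0,"wz": 0,"jaw": -1}
    - {"tx": 0,"ty": 0,"tz": -4.5,"wx": 0,"wy": 0,"wz": 0,"jaw": -1}
    - {"tx": 1,"ty": 0,"tz": -0.5,"wx": 0,"wy": 0,"wz": 0,"jaw": -1}

```text
time: 19.6
tool_pos: [524.5, 156.3, 289.3]
tcp_rot: [1.958, 1.567, 0.626]
contact_force: [-0.7, -0.8, -0.2]
grip_width: -0.0
```

Run:
```python
from h import *
o,T=st()
im=imaging.capture('scene')
cv2.imwrite('pics/s8.png',cv2.convertScaleAbs(cv2.resize(im[160:280,240:400],None,fx=5,fy=5,interpolation=cv2.INTER_CUBIC),alpha=1.8))
im=imaging.capture('top')
cv2.imwrite('pics/t8.png',cv2.convertScaleAbs(cv2.resize(im[125:275,180:345],None,fx=4,fy=4,interpolation=cv2.INTER_CUBIC),alpha=1.8))
```

```text
t 19.6 q [0.148 0.338 1.335 0.002 1.465 1.481] tcp [524.5 156.3 289.3] tcp_m [ -1.   76.  289.3] F_m [-0.9 -0.6 -0.2] w -0.0
```

View pics/s8.png

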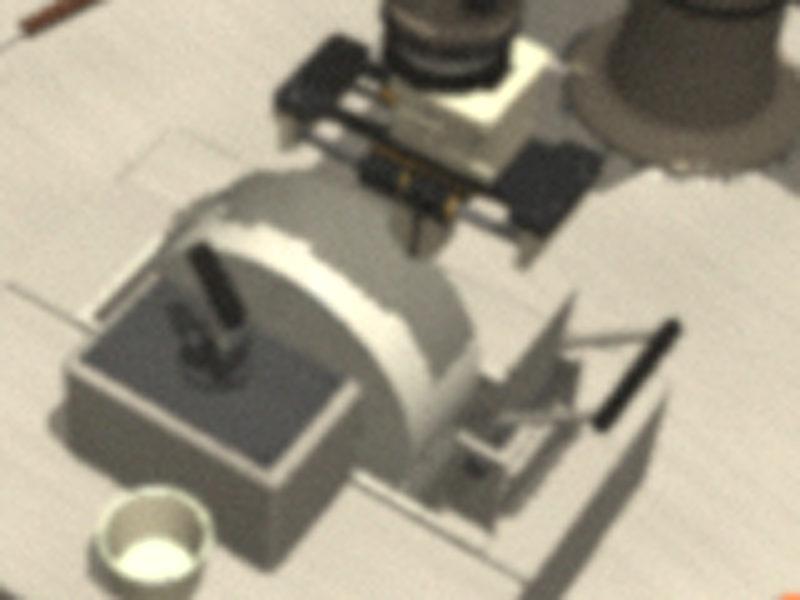

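View pics/t8.png

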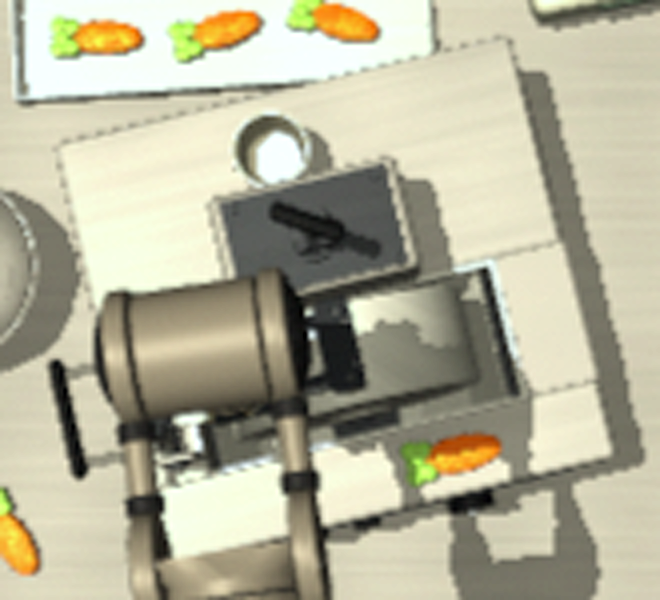

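Request:
arm_command:
  plan:
    - {"tx": 3,"ty": 0,"tz": 0.3,"wx": 0,"wy": 0,"wz": 0,"jaw": -1}
    - {"tx": 0,"ty": 0,"tz": 0,"wx": 0,"wy": 0,"wz": 0,"jaw": -1}
    - {"tx": 0,"ty": 0,"tz": 0,"wx": 0,"wy": 0,"wz": 0,"jaw": -1}

```text
time: 20.0
tool_pos: [526.3, 147.5, 257.8]
tcp_rot: [-1.485, 1.57, -2.824]
contact_force: [0.2, 0.2, -0.2]
grip_width: 0.4
```

Run:
```python
from h import *
o,T=st();print(delta((0,70,244),T,o))
im=imaging.capture('scene')
cv2.imwrite('pics/s9.png',cv2.convertScaleAbs(cv2.resize(im[160:280,240:400],None,fx=5,fy=5,interpolation=cv2.INTER_CUBIC),alpha=1.8))
```

```text
t 20.0 q [ 0.133  0.356  1.394 -0.     1.393  1.473] tcp [526.3 147.5 257.8] tcp_m [ -1.3  67.1 257.8] F_m [ 0.3  0.1 -0.2] w 0.4
[ 1.38  0.13 -0.29]
```

View pics/s9.png

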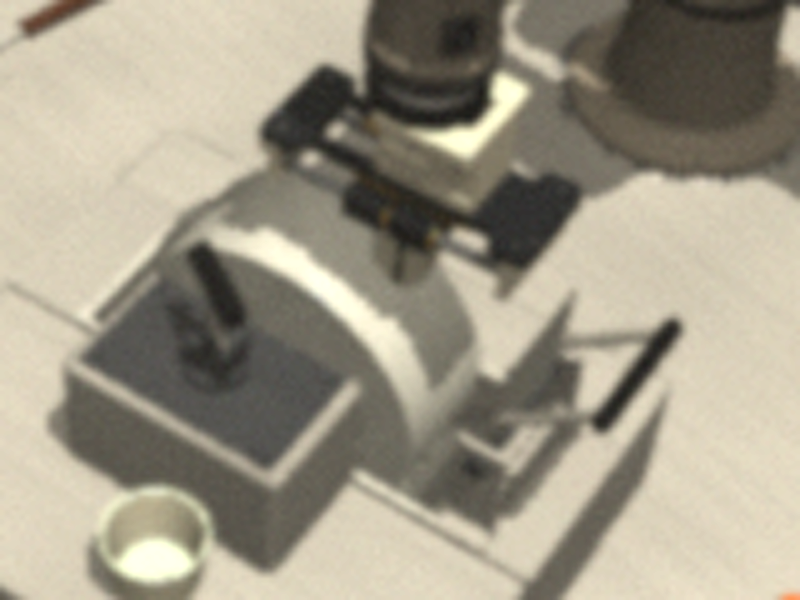

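Request:
arm_command:
  plan:
    - {"tx": 1,"ty": 0.1,"tz": 0,"wx": 0,"wy": 0,"wz": 0,"jaw": -1}
    - {"tx": 0.25,"ty": 0,"tz": 0,"wx": 0,"wy": 0,"wz": 0,"jaw": -1}
    - {"tx": 0,"ty": 0,"tz": 0,"wx": 0,"wy": 0,"wz": 0,"jaw": -1}
    - {"tx": -0.52,"ty": 0,"tz": 1,"wx": 0,"wy": 0,"wz": 0,"jaw": -1}
    - {"tx": -0.4,"ty": 0,"tz": 1,"wx": 0,"wy": 0,"wz": 0,"jaw": -1}
    - {"tx": -0.3,"ty": 0,"tz": 1,"wx": 0,"wy": 0,"wz": 0,"jaw": -1}
    - {"tx": -0.21,"ty": 0,"tz": 1,"wx": 0,"wy": 0,"wz": 0,"jaw": -1}
    - {"tx": -0.11,"ty": 0,"tz": 1,"wx": 0,"wy": 0,"wz": 0,"jaw": -1}
    - {"tx": -0.03,"ty": 0,"tz": 1,"wx": 0,"wy": 0,"wz": 0,"jaw": -1}
    - {"tx": 0,"ty": 0,"tz": 1,"wx": 0,"wy": 0,"wz": 0,"jaw": -1}
    - {"tx": 0,"ty": 0,"tz": 1,"wx": 0,"wy": 0,"wz": 0,"jaw": -1}
    - {"tx": 0.08,"ty": 0,"tz": 1,"wx": 0,"wy": 0,"wz": 0,"jaw": -1}
    - {"tx": 0.16,"ty": 0,"tz": 1,"wx": 0,"wy": 0,"wz": 0,"jaw": -1}
    - {"tx": 0.26,"ty": 0,"tz": 1,"wx": 0,"wy": 0,"wz": 0,"jaw": -1}
    - {"tx": 0.36,"ty": 0,"tz": 1,"wx": 0,"wy": 0,"wz": 0,"jaw": -1}
    - {"tx": 0.48,"ty": 0,"tz": 1,"wx": 0,"wy": 0,"wz": 0,"jaw": -1}
    - {"tx": 0,"ty": 0,"tz": 0,"wx": 0,"wy": 0,"wz": 0,"jaw": -1}
    - {"tx": 0,"ty": 0,"tz": 0,"wx": 0,"wy": 0,"wz": 0,"jaw": -1}
    - {"tx": 0,"ty": 0,"tz": 0,"wx": 0,"wy": 0,"wz": 0,"jaw": -1}

```text
time: 21.95
tool_pos: [556.7, 22.5, 247.4]
tcp_rot: [-1.835, 1.57, 3.111]
contact_force: [-0.9, -1.2, 0.8]
grip_width: 0.2
```

Run:
```python
from h import *
o,T=st();
im=imaging.capture('scene')
cv2.imwrite('pics/s10.png',cv2.convertScaleAbs(cv2.resize(im[160:280,240:400],None,fx=5,fy=5,interpolation=cv2.INTER_CUBIC),alpha=1.8))
```

```text
t 21.95 q [-0.097  0.382  1.383 -0.     1.377  1.241] tcp [556.7  22.5 247.4] tcp_m [ -0.4 -61.6 247.4] F_m [-1.1 -1.   0.8] w 0.2
```

View pics/s10.png

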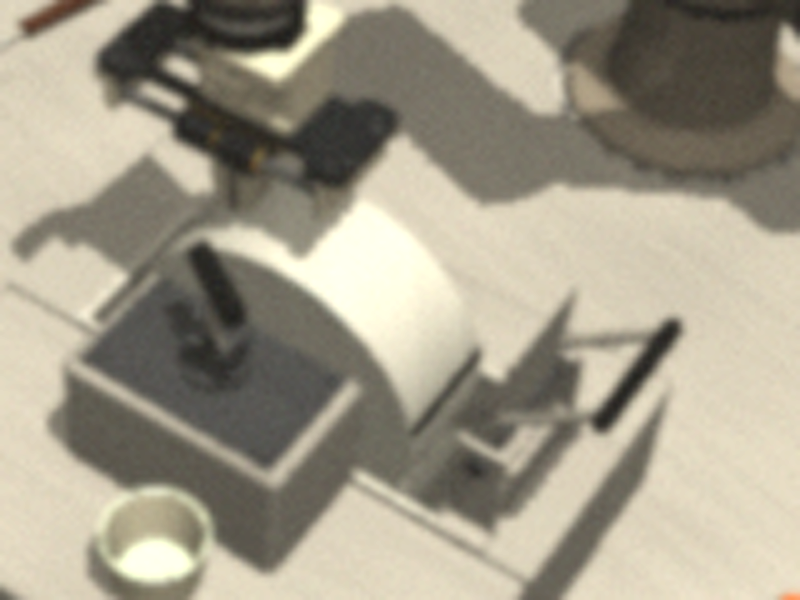

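Run:
```python
from h import *
f=lambda m:((proj('scene',m2w(m))-[240,160]+.5)*5).round()
for t in np.arange(0.9,1.8,.1): print(round(t,2),[f((x,115*np.sin(t),155+115*np.cos(t))) for x in (44,0,-44)])
```

```text
0.9 [array([391., 377.]), array([427., 335.]), array([462., 294.])]
1.0 [array([399., 391.]), array([435., 349.]), array([469., 308.])]
1.1 [array([405., 405.]), array([441., 362.]), array([475., 321.])]
1.2 [array([410., 418.]), array([445., 375.]), array([479., 334.])]
1.3 [array([413., 431.]), array([449., 388.]), array([482., 347.])]
1.4 [array([415., 443.]), array([450., 400.]), array([484., 359.])]
1.5 [array([416., 454.]), array([450., 412.]), array([484., 371.])]
1.6 [array([415., 465.]), array([449., 422.]), array([482., 381.])]
1.7 [array([412., 474.]), array([446., 432.]), array([479., 391.])]
```

Request:
arm_command:
  plan:
    - {"tx": -4,"ty": 0,"tz": 0,"wx": 0,"wy": 0,"wz": 0,"jaw": -1}
    - {"tx": -1,"ty": 0,"tz": -4,"wx": 0,"wy": 0,"wz": 0,"jaw": -1}
    - {"tx": 0,"ty": 0,"tz": -4.5,"wx": 0,"wy": 0,"wz": 0,"jaw": -1}
    - {"tx": 0,"ty": 0,"tz": -4.4,"wx": 0,"wy": 0,"wz": 0,"jaw": -1}
    - {"tx": 3.5,"ty": 0,"tz": 0,"wx": 0,"wy": 0,"wz": 0,"jaw": -1}
    - {"tx": 0,"ty": 0,"tz": 0,"wx": 0,"wy": 0,"wz": 0,"jaw": -1}
    - {"tx": 0,"ty": 0,"tz": 0,"wx": 0,"wy": 0,"wz": 0,"jaw": -1}

```text
time: 22.7
tool_pos: [527.0, 147.9, 262.5]
tcp_rot: [-1.623, 1.569, -2.961]
contact_force: [0.1, 0.1, 0.2]
grip_width: 0.2
```

Run:
```python
from h import *
o,T=st();print(delta((0,67,245),T,o))
im=imaging.capture('scene')
cv2.imwrite('pics/s11.png',cv2.convertScaleAbs(cv2.resize(im[160:280,240:400],None,fx=5,fy=5,interpolation=cv2.INTER_CUBIC),alpha=1.8))
```

```text
t 22.7 q [ 0.134  0.355  1.383 -0.     1.405  1.471] tcp [527.  147.9 262.5] tcp_m [ -0.5  67.3 262.5] F_m [0.2 0.1 0.2] w 0.2
[1.75 0.06 0.03]
```

View pics/s11.png

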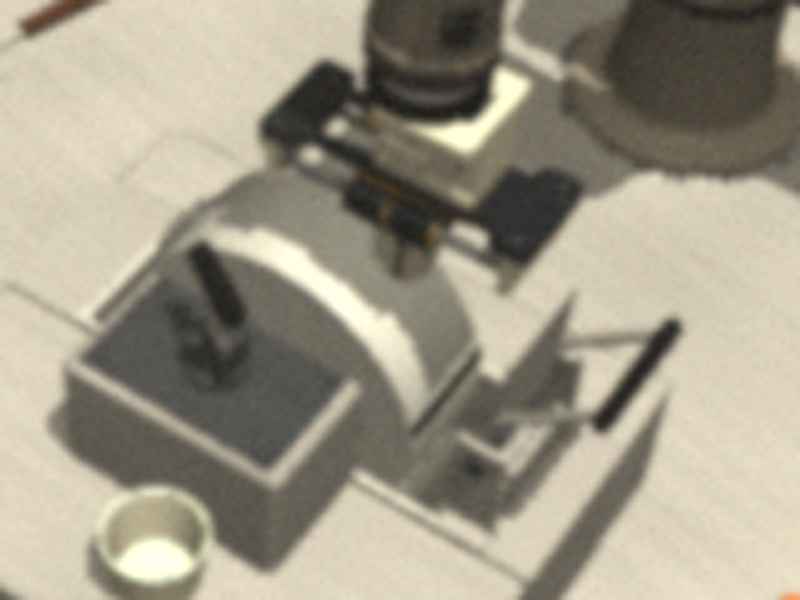

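Request:
arm_command:
  plan:
    - {"tx": 1.4,"ty": 0,"tz": 0,"wx": 0,"wy": 0,"wz": 0,"jaw": -1}
    - {"tx": 0.3,"ty": 0,"tz": 0,"wx": 0,"wy": 0,"wz": 0,"jaw": -1}
    - {"tx": 0,"ty": 0,"tz": 0,"wx": 0,"wy": 0,"wz": 0,"jaw": -1}
    - {"tx": -0.52,"ty": 0,"tz": 1,"wx": 0,"wy": 0,"wz": 0,"jaw": -1}
    - {"tx": -0.4,"ty": 0,"tz": 1,"wx": 0,"wy": 0,"wz": 0,"jaw": -1}
    - {"tx": -0.3,"ty": 0,"tz": 1,"wx": 0,"wy": 0,"wz": 0,"jaw": -1}
    - {"tx": -0.21,"ty": 0,"tz": 1,"wx": 0,"wy": 0,"wz": 0,"jaw": -1}
    - {"tx": -0.11,"ty": 0,"tz": 1,"wx": 0,"wy": 0,"wz": 0,"jaw": -1}
    - {"tx": -0.03,"ty": 0,"tz": 1,"wx": 0,"wy": 0,"wz": 0,"jaw": -1}
    - {"tx": 0,"ty": 0,"tz": 1,"wx": 0,"wy": 0,"wz": 0,"jaw": -1}
    - {"tx": 0,"ty": 0,"tz": 0.7,"wx": 0,"wy": 0,"wz": 0,"jaw": -1}
    - {"tx": 0,"ty": 0,"tz": 0.4,"wx": 0,"wy": 0,"wz": 0,"jaw": -1}
    - {"tx": 0,"ty": 0,"tz": 0.2,"wx": 0,"wy": 0,"wz": 0,"jaw": -1}
    - {"tx": 0,"ty": 0,"tz": 0,"wx": 0,"wy": 0,"wz": 0,"jaw": -1}
    - {"tx": 0,"ty": 0,"tz": 0,"wx": 0,"wy": 0,"wz": 0,"jaw": -1}

```text
time: 24.25
tool_pos: [546.7, 67.0, 261.6]
tcp_rot: [1.031, 1.57, -0.306]
contact_force: [-0.2, -0.3, 5.8]
grip_width: 0.5
```

Run:
```python
from h import *
o,T=st();print(delta((0,67,245),T,o))
im=imaging.capture('scene')
cv2.imwrite('pics/s12.png',cv2.convertScaleAbs(cv2.resize(im[160:280,240:400],None,fx=5,fy=5,interpolation=cv2.INTER_CUBIC),alpha=1.8))
```

```text
t 24.25 q [-0.017  0.361  1.377 -0.     1.403  1.321] tcp [546.7  67.  261.6] tcp_m [  0.  -16.  261.6] F_m [-0.3 -0.2  5.8] w 0.5
[ 1.65  0.   -8.3 ]
```

View pics/s12.png

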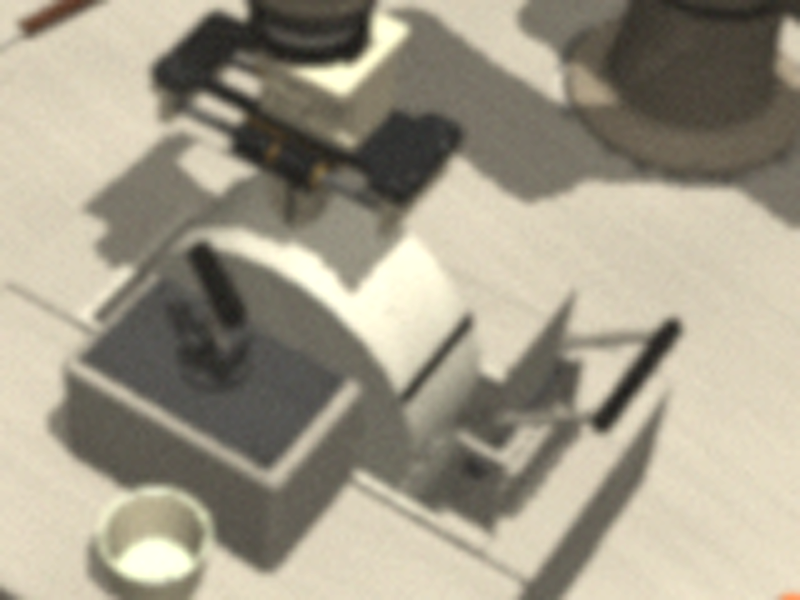

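Request:
arm_command:
  plan:
    - {"tx": -2,"ty": 0,"tz": 0,"wx": 0,"wy": 0,"wz": 0,"jaw": -1}
    - {"tx": 0,"ty": 0,"tz": -3.3,"wx": 0,"wy": 0,"wz": 0,"jaw": -1}
    - {"tx": 0,"ty": 0,"tz": -3.3,"wx": 0,"wy": 0,"wz": 0,"jaw": -1}
    - {"tx": 1.8,"ty": 0,"tz": 0,"wx": 0,"wy": 0,"wz": 0,"jaw": -1}
    - {"tx": 0.7,"ty": 0,"tz": 0,"wx": 0,"wy": 0,"wz": 0,"jaw": -1}
    - {"tx": 0.34,"ty": 0,"tz": 0,"wx": 0,"wy": 0,"wz": 0,"jaw": -1}
    - {"tx": 0,"ty": 0,"tz": 0,"wx": 0,"wy": 0,"wz": 0,"jaw": -1}
    - {"tx": -0.17,"ty": 0,"tz": 0.5,"wx": 0,"wy": 0,"wz": 0,"jaw": -1}
    - {"tx": -0.16,"ty": 0,"tz": 0.5,"wx": 0,"wy": 0,"wz": 0,"jaw": -1}
    - {"tx": -0.24,"ty": 0,"tz": 1,"wx": 0,"wy": 0,"wz": 0,"jaw": -1}
    - {"tx": -0.14,"ty": 0,"tz": 1,"wx": 0,"wy": 0,"wz": 0,"jaw": -1}
    - {"tx": -0.05,"ty": 0,"tz": 1,"wx": 0,"wy": 0,"wz": 0,"jaw": -1}
    - {"tx": 0,"ty": 0,"tz": 1,"wx": 0,"wy": 0,"wz": 0,"jaw": -1}
    - {"tx": 0,"ty": 0,"tz": 0,"wx": 0,"wy": 0,"wz": 0,"jaw": -1}
    - {"tx": 0,"ty": 0,"tz": 0,"wx": 0,"wy": 0,"wz": 0,"jaw": -1}

```text
time: 25.8
tool_pos: [543.5, 81.0, 262.2]
tcp_rot: [1.094, 1.568, -0.245]
contact_force: [-2.5, -0.8, 8.7]
grip_width: 0.5
```

Run:
```python
from h import *
o,T=st()
im=imaging.capture('scene')
cv2.imwrite('pics/s13.png',cv2.convertScaleAbs(cv2.resize(im[160:280,240:400],None,fx=5,fy=5,interpolation=cv2.INTER_CUBIC),alpha=1.8))
```

```text
t 25.8 q [ 9.000e-03  3.570e-01  1.381e+00 -1.000e-03  1.401e+00  1.348e+00] tcp [543.5  81.  262.2] tcp_m [ 2.000e-01 -1.600e+00  2.622e+02] F_m [-2.6 -0.2  8.7] w 0.5
```

View pics/s13.png

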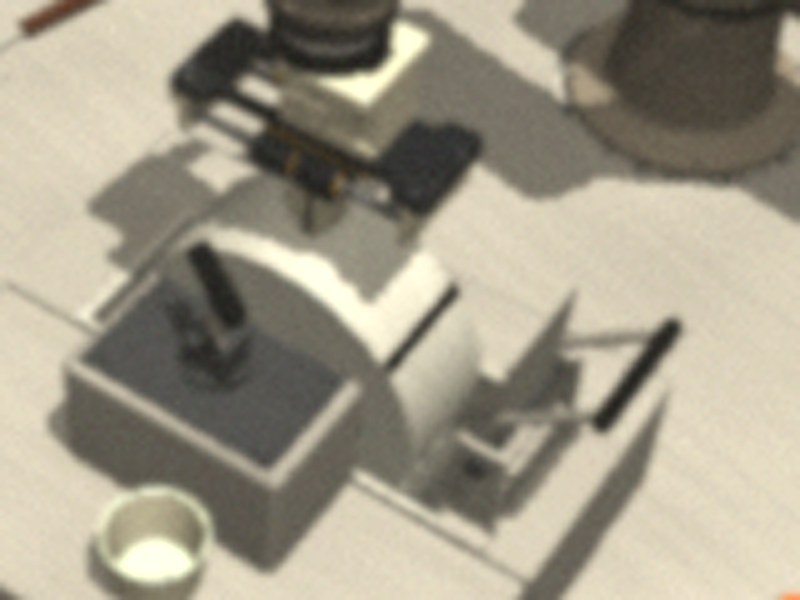

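Request:
arm_command:
  plan:
    - {"tx": 0.08,"ty": 0,"tz": 0.5,"wx": 0,"wy": 0,"wz": 0,"jaw": -1}
    - {"tx": 0.02,"ty": 0,"tz": 0.5,"wx": 0,"wy": 0,"wz": 0,"jaw": -1}
    - {"tx": 0.12,"ty": 0,"tz": 1,"wx": 0,"wy": 0,"wz": 0,"jaw": -1}
    - {"tx": 0.2,"ty": 0,"tz": 1,"wx": 0,"wy": 0,"wz": 0,"jaw": -1}
    - {"tx": 0.3,"ty": 0,"tz": 1,"wx": 0,"wy": 0,"wz": 0,"jaw": -1}
    - {"tx": 0.2,"ty": 0,"tz": 0.5,"wx": 0,"wy": 0,"wz": 0,"jaw": -1}
    - {"tx": 0.1,"ty": 0,"tz": 0.2,"wx": 0,"wy": 0,"wz": 0,"jaw": -1}
    - {"tx": 0,"ty": 0,"tz": 0,"wx": 0,"wy": 0,"wz": 0,"jaw": -1}
    - {"tx": 0,"ty": 0,"tz": 0,"wx": 0,"wy": 0,"wz": 0,"jaw": -1}

```text
time: 26.75
tool_pos: [554.9, 34.1, 252.6]
tcp_rot: [0.73, 1.565, -0.61]
contact_force: [-1.3, -5.1, 10.6]
grip_width: 0.5
```

Run:
```python
from h import *
o,T=st()
im=imaging.capture('scene')
cv2.imwrite('pics/s14.png',cv2.convertScaleAbs(cv2.resize(im[160:280,240:400],None,fx=5,fy=5,interpolation=cv2.INTER_CUBIC),alpha=1.8))
f=lambda m:((proj('scene',m2w(m))-[240,160]+.5)*5).round()
for t in np.arange(-.2,.9,.1): print(round(t,2),[f((x,115*np.sin(t),155+115*np.cos(t))) for x in (44,0,-44)])
```

```text
t 26.75 q [-0.075  0.373  1.383 -0.003  1.381  1.266] tcp [554.9  34.1 252.6] tcp_m [  0.5 -49.9 252.6] F_m [-2.5 -4.6 10.6] w 0.5
-0.2 [array([249., 257.]), array([287., 218.]), array([324., 179.])]
-0.1 [array([263., 263.]), array([302., 223.]), array([338., 184.])]
0.0 [array([278., 271.]), array([316., 230.]), array([353., 191.])]
0.1 [array([293., 279.]), array([331., 238.]), array([367., 199.])]
0.2 [array([307., 289.]), array([345., 248.]), array([381., 208.])]
0.3 [array([322., 299.]), array([359., 258.]), array([395., 218.])]
0.4 [array([335., 311.]), array([373., 269.]), array([409., 229.])]
0.5 [array([348., 323.]), array([385., 282.]), array([421., 241.])]
0.6 [array([361., 336.]), array([398., 294.]), array([433., 254.])]
0.7 [array([372., 350.]), array([409., 308.]), array([444., 267.])]
0.8 [array([382., 363.]), array([419., 321.]), array([454., 280.])]
```

View pics/s14.png

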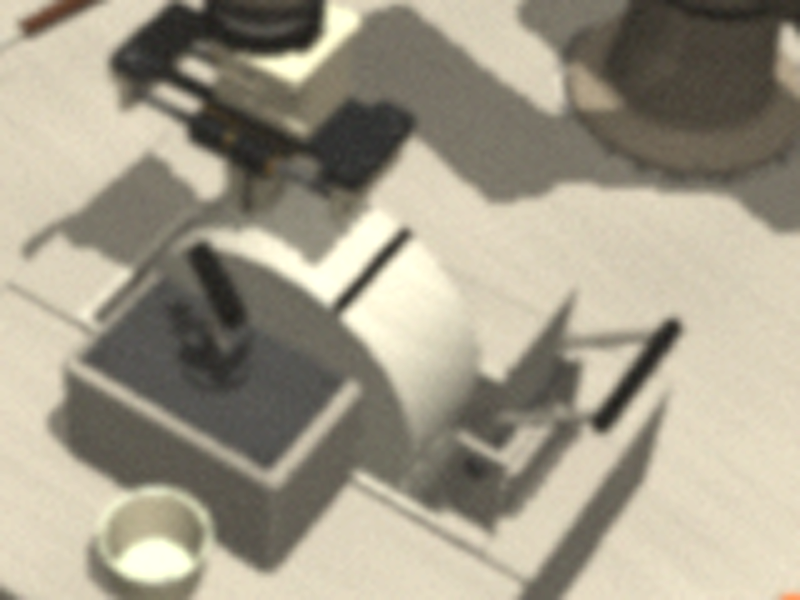

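Request:
arm_command:
  plan:
    - {"tx": -2.5,"ty": 0,"tz": 0,"wx": 0,"wy": 0,"wz": 0,"jaw": -1}
    - {"tx": 0,"ty": 0,"tz": -3,"wx": 0,"wy": 0,"wz": 0,"jaw": -1}
    - {"tx": 0,"ty": 0,"tz": -2.9,"wx": 0,"wy": 0,"wz": 0,"jaw": -1}
    - {"tx": 1,"ty": 0,"tz": 0,"wx": 0,"wy": 0,"wz": 0,"jaw": -1}
    - {"tx": 0.3,"ty": 0,"tz": 0,"wx": 0,"wy": 0,"wz": 0,"jaw": -1}
    - {"tx": 0.24,"ty": 0,"tz": 0,"wx": 0,"wy": 0,"wz": 0,"jaw": -1}
    - {"tx": 0,"ty": 0,"tz": 0,"wx": 0,"wy": 0,"wz": 0,"jaw": -1}
    - {"tx": 0,"ty": 0,"tz": 0.5,"wx": 0,"wy": 0,"wz": 0,"jaw": -1}
    - {"tx": 0,"ty": 0,"tz": 1,"wx": 0,"wy": 0,"wz": 0,"jaw": -1}
    - {"tx": 0.06,"ty": 0,"tz": 1,"wx": 0,"wy": 0,"wz": 0,"jaw": -1}
    - {"tx": 0.15,"ty": 0,"tz": 1,"wx": 0,"wy": 0,"wz": 0,"jaw": -1}
    - {"tx": 0.19,"ty": 0,"tz": 0.8,"wx": 0,"wy": 0,"wz": 0,"jaw": -1}
    - {"tx": 0.1,"ty": 0,"tz": 0.3,"wx": 0,"wy": 0,"wz": 0,"jaw": -1}
    - {"tx": 0,"ty": 0,"tz": 0,"wx": 0,"wy": 0,"wz": 0,"jaw": -1}
    - {"tx": 0,"ty": 0,"tz": 0,"wx": 0,"wy": 0,"wz": 0,"jaw": -1}

```text
time: 28.3
tool_pos: [551.5, 46.1, 257.1]
tcp_rot: [0.523, 1.566, -0.817]
contact_force: [-4.5, -5.6, 14.7]
grip_width: 0.1
```

Run:
```python
from h import *
o,T=st()
im=imaging.capture('scene')
cv2.imwrite('pics/s15.png',cv2.convertScaleAbs(cv2.resize(im[180:240,270:350],None,fx=10,fy=10,interpolation=cv2.INTER_CUBIC),alpha=1.8))
f=lambda m:((proj('scene',m2w(m))-[270,180]+.5)*10).round()
for t in np.arange(-.15,.16,.05): print(round(t,2),[f((x,115*np.sin(t),155+115*np.cos(t))) for x in (44,0,-44)])
```

```text
t 28.3 q [-0.053  0.367  1.38  -0.003  1.391  1.288] tcp [551.5  46.1 257.1] tcp_m [-1.000e-01 -3.740e+01  2.571e+02] F_m [-5.6 -4.4 14.7] w 0.1
-0.15 [array([213., 320.]), array([289., 240.]), array([363., 163.])]
-0.1 [array([227., 327.]), array([303., 246.]), array([377., 169.])]
-0.05 [array([242., 333.]), array([318., 253.]), array([391., 175.])]
0.0 [array([256., 341.]), array([332., 260.]), array([406., 182.])]
0.05 [array([271., 349.]), array([347., 268.]), array([420., 190.])]
0.1 [array([286., 358.]), array([361., 277.]), array([434., 198.])]
0.15 [array([300., 367.]), array([376., 286.]), array([449., 207.])]
```

View pics/s15.png

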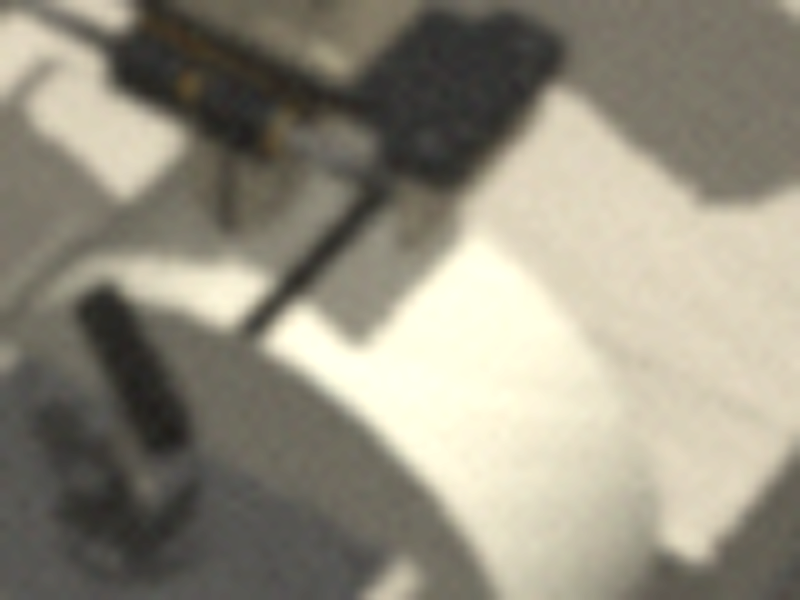

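Request:
arm_command:
  plan:
    - {"tx": -0.6,"ty": 0,"tz": 0,"wx": 0,"wy": 0,"wz": 0,"jaw": -1}
    - {"tx": -3,"ty": 0,"tz": 0,"wx": 0,"wy": 0,"wz": 0,"jaw": -1}
    - {"tx": -4,"ty": 0,"tz": 0,"wx": 0,"wy": 0,"wz": 0,"jaw": -1}
    - {"tx": -4,"ty": 0,"tz": 0,"wx": 0,"wy": 0,"wz": 0,"jaw": 0}
    - {"tx": 0,"ty": 3.7,"tz": -1.1,"wx": 0,"wy": 0,"wz": 0,"jaw": 0}
    - {"tx": 0,"ty": 3.7,"tz": -1.1,"wx": 0,"wy": 0,"wz": 0,"jaw": 0}
    - {"tx": 0,"ty": 3.7,"tz": -1.1,"wx": 0,"wy": 0,"wz": 0,"jaw": 0}
    - {"tx": 0,"ty": 0,"tz": 0,"wx": -0.145,"wy": 0,"wz": 0,"jaw": 0}
    - {"tx": 0,"ty": 0,"tz": 0,"wx": -0.145,"wy": 0,"wz": 0,"jaw": 0}
    - {"tx": 0,"ty": 0,"tz": 0,"wx": -0.145,"wy": 0,"wz": 0,"jaw": 0}
    - {"tx": 0,"ty": 0,"tz": 0,"wx": -0.145,"wy": 0,"wz": 0,"jaw": 0}
    - {"tx": 0,"ty": 0,"tz": 0,"wx": -0.145,"wy": 0,"wz": 0,"jaw": 0}
    - {"tx": 0,"ty": 0,"tz": 0,"wx": -0.145,"wy": 0,"wz": 0,"jaw": 0}
    - {"tx": 0,"ty": 0,"tz": 0,"wx": -0.13,"wy": 0,"wz": 0,"jaw": 0}
    - {"tx": 0,"ty": 0,"tz": 0,"wx": 0,"wy": 0,"wz": 0,"jaw": 0}
    - {"tx": 0,"ty": 0,"tz": 0,"wx": 0,"wy": 0,"wz": 0,"jaw": 0}

```text
time: 29.95
tool_pos: [651.2, 106.3, 370.3]
tcp_rot: [-2.481, 1.57, -2.824]
contact_force: [0.5, 0.5, -0.6]
grip_width: 45.9
```

Run:
```python
from h import *
o,T=st(); Q=A.T@T; print(Q.round(3)); print(delta((111,-3,291),T,o))
im=imaging.capture('scene')
cv2.imwrite('pics/s16.png',cv2.convertScaleAbs(cv2.resize(im[180:240,270:350],None,fx=10,fy=10,interpolation=cv2.INTER_CUBIC),alpha=1.8))
im=imaging.capture('top')
cv2.imwrite('pics/t16.png',cv2.convertScaleAbs(cv2.resize(im[160:250,210:330],None,fx=6,fy=6,interpolation=cv2.INTER_CUBIC),alpha=1.8))
f=lambda m:((proj('top',m2w(m))-[210,160]+.5)*6).round()
for t in (-.1,0,.1): print(round(t,2),[f((x,115*np.sin(t),155+115*np.cos(t))) for x in (44,0,-44)])
```

```text
t 29.95 q [ 0.046  0.578  0.741 -0.     1.823  0.388] tcp [651.2 106.3 370.3] tcp_m [110.8  -1.7 370.3] F_m [ 0.6  0.4 -0.6] w 45.9
[[-0.001  0.543  0.84 ]
 [-0.     0.84  -0.543]
 [-1.    -0.    -0.001]]
[ 7.93 -0.1   0.09]
-0.1 [array([333., 244.]), array([351., 319.]), array([369., 394.])]
0 [array([314., 248.]), array([332., 323.]), array([350., 399.])]
0.1 [array([294., 253.]), array([312., 328.]), array([330., 404.])]
```

View pics/s16.png

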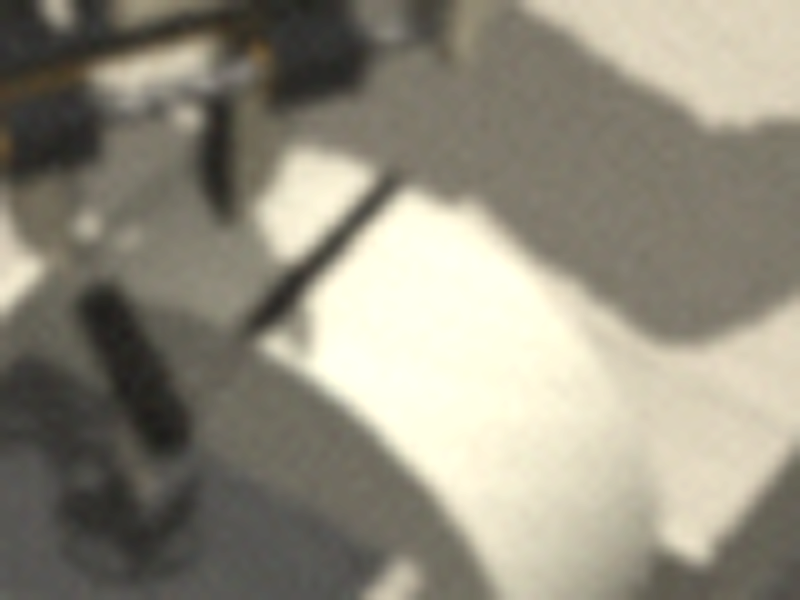

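View pics/t16.png

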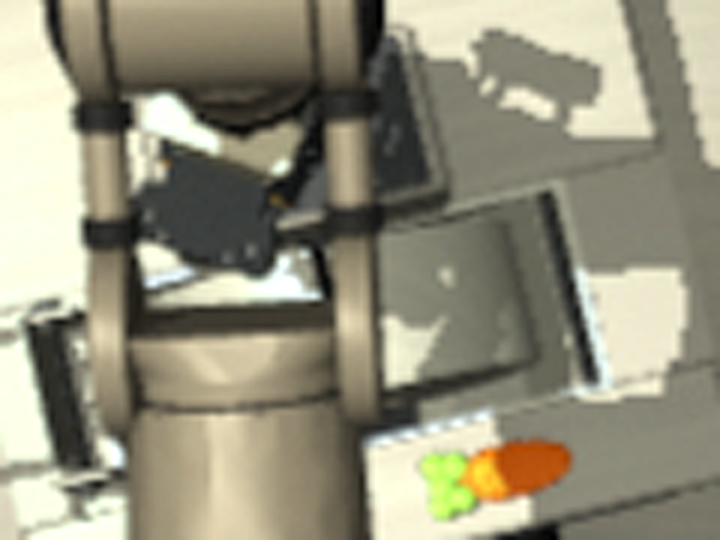

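Request:
arm_command:
  plan:
    - {"tx": 3,"ty": -0.1,"tz": 0.1,"wx": 0,"wy": 0,"wz": 0,"jaw": 0}
    - {"tx": 3,"ty": 0,"tz": 0,"wx": 0,"wy": 0,"wz": 0,"jaw": 0}
    - {"tx": 1.2,"ty": 0,"tz": 0,"wx": 0,"wy": 0,"wz": 0,"jaw": 0}
    - {"tx": 0.5,"ty": 0,"tz": 0,"wx": 0,"wy": 0,"wz": 0,"jaw": 0}
    - {"tx": 0,"ty": 0,"tz": 0,"wx": 0,"wy": 0,"wz": 0,"jaw": 0}
    - {"tx": 0,"ty": 0,"tz": 0,"wx": 0,"wy": 0,"wz": 0,"jaw": -1}
    - {"tx": 0,"ty": 0,"tz": 0,"wx": 0,"wy": 0,"wz": 0,"jaw": -1}
    - {"tx": 0,"ty": 0,"tz": 0,"wx": 0,"wy": 0,"wz": 0,"jaw": -1}
    - {"tx": 0,"ty": 0,"tz": 0,"wx": 0,"wy": 0,"wz": 0,"jaw": -1}
    - {"tx": 0,"ty": 0,"tz": 0,"wx": 0,"wy": 0,"wz": 0,"jaw": -1}
    - {"tx": 0,"ty": 0,"tz": 0,"wx": 0,"wy": 0,"wz": 0,"jaw": -1}

```text
time: 31.15
tool_pos: [652.5, 105.6, 294.2]
tcp_rot: [0.155, 1.568, -0.184]
contact_force: [4.6, -1.6, 1.1]
grip_width: 14.8
```

Run:
```python
from h import *
o,T=st(); Q=A.T@T; print(Q.round(3), o['moment'].round(2))
```

```text
t 31.15 q [ 4.500e-02  5.730e-01  9.490e-01 -1.000e-03  1.617e+00  3.830e-01] tcp [652.5 105.6 294.2] tcp_m [111.8  -2.7 294.2] F_m [ 4.1 -2.7  1.1] w 14.8
[[ 0.002  0.54   0.842]
 [-0.001  0.842 -0.54 ]
 [-1.     0.     0.002]] [-0.22 -0.71  0.03]
```

Request:
arm_command:
  plan:
    - {"tx": -0.3,"ty": 0,"tz": 0,"wx": 0,"wy": 0,"wz": 0,"jaw": -1}
    - {"tx": -0.2,"ty": 0,"tz": 0,"wx": 0,"wy": 0,"wz": 0,"jaw": -1}
    - {"tx": 0,"ty": 0,"tz": 0,"wx": 0,"wy": 0,"wz": 0,"jaw": -1}
    - {"tx": 0,"ty": 0,"tz": 0,"wx": 0.1,"wy": 0,"wz": 0,"jaw": -1}
    - {"tx": 0,"ty": 0,"tz": 0,"wx": 0.1,"wy": 0,"wz": 0,"jaw": -1}
    - {"tx": 0,"ty": 0,"tz": 0,"wx": 0.1,"wy": 0,"wz": 0,"jaw": -1}
    - {"tx": 0,"ty": 0,"tz": 0,"wx": 0.1,"wy": 0,"wz": 0,"jaw": -1}
    - {"tx": 0,"ty": 0,"tz": 0,"wx": 0.1,"wy": 0,"wz": 0,"jaw": -1}
    - {"tx": 0,"ty": 0,"tz": 0,"wx": 0.1,"wy": 0,"wz": 0,"jaw": -1}
    - {"tx": 0,"ty": 0,"tz": 0,"wx": 0.1,"wy": 0,"wz": 0,"jaw": -1}
    - {"tx": 0,"ty": 0,"tz": 0,"wx": 0.1,"wy": 0,"wz": 0,"jaw": -1}
    - {"tx": 0,"ty": 0,"tz": 0,"wx": 0.1,"wy": 0,"wz": 0,"jaw": -1}
    - {"tx": 0,"ty": 0,"tz": 0,"wx": 0.1,"wy": 0,"wz": 0,"jaw": -1}
    - {"tx": 0,"ty": 0,"tz": 0,"wx": 0,"wy": 0,"wz": 0,"jaw": -1}
    - {"tx": 0,"ty": 0,"tz": 0,"wx": 0,"wy": 0,"wz": 0,"jaw": -1}

```text
time: 32.65
tool_pos: [651.3, 106.5, 297.0]
tcp_rot: [-2.006, 1.568, 2.943]
contact_force: [3.1, 3.2, -11.3]
grip_width: 14.7
```

Run:
```python
from h import *
o,T=st(); Q=A.T@T; print(Q.round(3), o['moment'].round(2))
```

```text
t 32.65 q [4.600e-02 5.740e-01 9.400e-01 1.000e-03 1.631e+00 1.381e+00] tcp [651.3 106.5 297. ] tcp_m [110.9  -1.5 297. ] F_m [  3.8   2.3 -11.3] w 14.7
[[-0.003  1.     0.004]
 [ 0.001  0.004 -1.   ]
 [-1.    -0.003 -0.001]] [ 0.41 -0.71 -0.03]
```

Request:
arm_command:
  plan:
    - {"tx": 0.5,"ty": 0,"tz": 0,"wx": 0,"wy": 0,"wz": 0,"jaw": -1}
    - {"tx": 0.5,"ty": 0,"tz": 0,"wx": 0,"wy": 0,"wz": 0,"jaw": -1}
    - {"tx": 0.5,"ty": 0,"tz": 0,"wx": 0,"wy": 0,"wz": 0,"jaw": -1}
    - {"tx": 0.4,"ty": 0,"tz": 0,"wx": 0,"wy": 0,"wz": 0,"jaw": -1}
    - {"tx": 0.3,"ty": 0,"tz": 0,"wx": 0,"wy": 0,"wz": 0,"jaw": -1}
    - {"tx": 0,"ty": 0,"tz": 0,"wx": 0,"wy": 0,"wz": 0,"jaw": -1}
    - {"tx": 0,"ty": 0,"tz": 0,"wx": 0,"wy": 0,"wz": 0,"jaw": -1}

```text
time: 33.35
tool_pos: [651.4, 106.4, 277.1]
tcp_rot: [2.739, 1.57, 1.402]
contact_force: [1.9, 5.0, -8.0]
grip_width: 14.5
```

Run:
```python
from h import *
o,T=st(); Q=A.T@T; print(o['moment'].round(2))
```

```text
t 33.35 q [4.600e-02 5.760e-01 9.890e-01 1.000e-03 1.576e+00 1.383e+00] tcp [651.4 106.4 277.1] tcp_m [111.   -1.7 277.1] F_m [ 3.   4.4 -8. ] w 14.5
[ 0.83 -0.34  0.02]
```

Nearly home (spring still pulling, under 1 mm left). Release and lift.

Request:
arm_command:
  plan:
    - {"tx": 0.1,"ty": 0,"tz": 0,"wx": 0,"wy": 0,"wz": 0,"jaw": -1}
    - {"tx": 0,"ty": 0,"tz": 0,"wx": 0,"wy": 0,"wz": 0,"jaw": 0}
    - {"tx": 0,"ty": 0,"tz": 0,"wx": 0,"wy": 0,"wz": 0,"jaw": 0}
    - {"tx": 0,"ty": 0,"tz": 0,"wx": 0,"wy": 0,"wz": 0,"jaw": 0}
    - {"tx": 0,"ty": 0,"tz": 0,"wx": 0,"wy": 0,"wz": 0,"jaw": 0}
    - {"tx": -2,"ty": 0,"tz": 0,"wx": 0,"wy": 0,"wz": 0,"jaw": 0}
    - {"tx": -4,"ty": 0,"tz": 0,"wx": 0,"wy": 0,"wz": 0,"jaw": 0}
    - {"tx": -4,"ty": 0,"tz": 0,"wx": 0,"wy": 0,"wz": 0,"jaw": 0}
    - {"tx": 0,"ty": 0,"tz": 4,"wx": 0,"wy": 0,"wz": 0,"jaw": 0}
    - {"tx": 0,"ty": -1,"tz": 4,"wx": 0,"wy": 0,"wz": 0,"jaw": 0}
    - {"tx": 0,"ty": -2,"tz": 4,"wx": 0,"wy": 0,"wz": 0,"jaw": 0}
    - {"tx": 0,"ty": -2,"tz": 4,"wx": 0,"wy": 0,"wz": 0,"jaw": 0}
    - {"tx": 0,"ty": -2,"tz": 4,"wx": 0,"wy": 0,"wz": 0,"jaw": 0}
    - {"tx": 0,"ty": -2,"tz": 4,"wx": 0,"wy": 0,"wz": 0,"jaw": 0}
    - {"tx": 0,"ty": -2,"tz": 4,"wx": 0,"wy": 0,"wz": 0,"jaw": 0}
    - {"tx": 0,"ty": -2,"tz": 4,"wx": 0,"wy": 0,"wz": 0,"jaw": 0}
    - {"tx": 0,"ty": 0,"tz": 0,"wx": 0,"wy": 0,"wz": 0,"jaw": 0}
    - {"tx": 0,"ty": 0,"tz": 0,"wx": 0,"wy": 0,"wz": 0,"jaw": 0}

```text
time: 35.15
tool_pos: [598.5, -236.7, 375.8]
tcp_rot: [-2.491, 1.571, 2.451]
contact_force: [0.5, -0.0, 0.2]
grip_width: 45.5
```

Run:
```python
from h import *
o,T=st()
im=imaging.capture('scene')
cv2.imwrite('pics/s17.png',cv2.convertScaleAbs(cv2.resize(im[160:280,240:400],None,fx=5,fy=5,interpolation=cv2.INTER_CUBIC),alpha=1.8))
im=imaging.capture('top')
cv2.imwrite('pics/t17.png',cv2.convertScaleAbs(cv2.resize(im[160:250,210:330],None,fx=6,fy=6,interpolation=cv2.INTER_CUBIC),alpha=1.8))
f=lambda n,m,o,k:((proj(n,m2w(m))-o+.5)*k).round()
for t in (-.1,0,.1): print(round(t,2),[f('top',(x,115*np.sin(t),155+115*np.cos(t)),[210,160],6) for x in (44,0,-44)])
for h in (306,324): print(h,[f('scene',(x,-2,h),[240,160],5) for x in (78,142)])
print([f('scene',(x,0,270),[240,160],5) for x in (44,-44)])
```

```text
t 35.15 q [-0.496  0.538  0.796  0.     1.809  0.845] tcp [ 598.5 -236.7  375.8] tcp_m [ -19.4 -323.4  375.8] F_m [ 0.5 -0.1  0.2] w 45.5
-0.1 [array([333., 244.]), array([351., 319.]), array([369., 394.])]
0 [array([314., 248.]), array([332., 323.]), array([350., 399.])]
0.1 [array([294., 253.]), array([312., 328.]), array([330., 404.])]
306 [array([246., 264.]), array([185., 327.])]
324 [array([247., 244.]), array([185., 308.])]
[array([278., 271.]), array([353., 191.])]
```

View pics/s17.png

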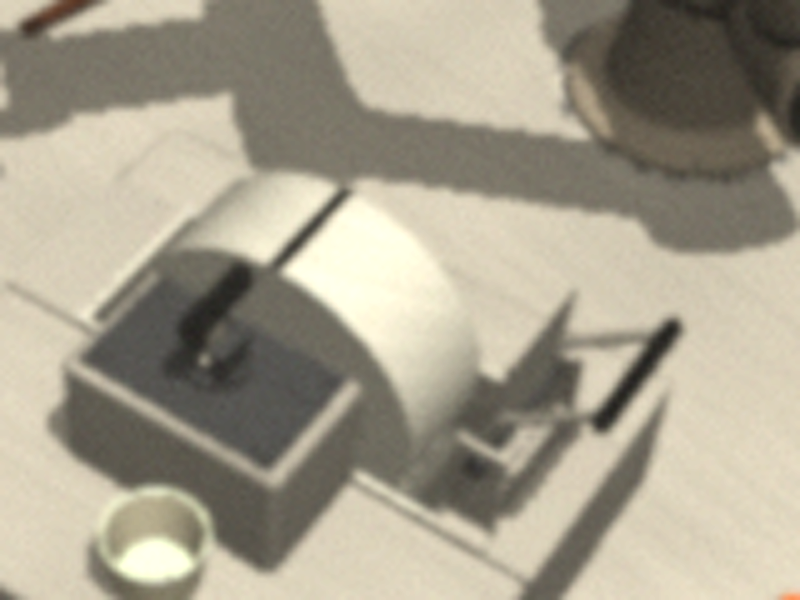

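View pics/t17.png

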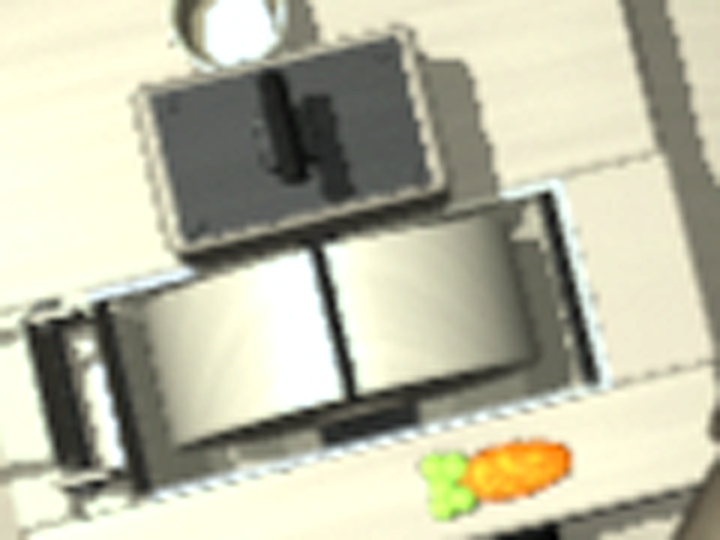

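Run:
```python
from h import *
a=cv2.imread('pics/scene0.png',0); b=imaging.capture('scene'); b=cv2.cvtColor(b,cv2.COLOR_BGR2GRAY)
# grip region: img cols 274-292, rows 210-228
for n,x in (('0',a),('now',b)):
    r=x[208:232,270:296]; m=(r<28).astype(np.uint8); M=cv2.moments(m,True); print(n,m.sum(),M['m10']/M['m00']+270,M['m01']/M['m00']+208)
t=cv2.resize(a[209:228,273:294],None,fx=8,fy=8,interpolation=cv2.INTER_CUBIC); B=cv2.resize(b[203:236,268:300],None,fx=8,fy=8,interpolation=cv2.INTER_CUBIC)
_,v,_,l=cv2.minMaxLoc(cv2.matchTemplate(B,t,cv2.TM_CCOEFF_NORMED)); print(v,(l[0]/8-5,l[1]/8-6))
# bystanders: difference to the start
for n in ('scene','top'):
    d=cv2.absdiff(cv2.imread(f'pics/{n}0.png'),imaging.capture(n)); cv2.imwrite(f'pics/d_{n}.png',cv2.convertScaleAbs(d,alpha=3))
```

```text
0 86 281.62790697674416 222.36046511627907
now 76 281.7631578947368 221.82894736842104
0.9949288964271545 (0.0, 0.0)
```

View pics/d_top.png

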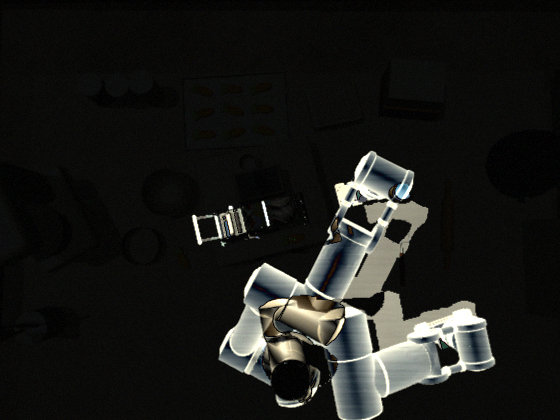

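```bash
python3 -c "
from h import *
st(); print(bot.close_job())"
```

```text
t 35.4 q [-0.491  0.537  0.796  0.     1.808  0.845] tcp [ 599.4 -234.   376.1] tcp_m [ -17.9 -321.   376.1] F_m [-0.9  0.3  0.3] w 46.1
the job is handed in; nothing more can be done
None
```

The wheel is set for lifting off, and I handed the job in at 35.4 s of the 72 s allowed. The hand-in gives no verdict, so what follows is from my own checks.

I swung the scraper back to its stop, then pulled the plunger up and twisted it about 1.0 rad so that it stayed out. Several strokes on the rim brought the line to the top. I then twisted the plunger back, lowered it home, released it and moved the arm clear.

**Last checks**
- **Line:** in both cameras it lies where the top of the rim should be, within about a pixel (roughly 3 mm).
- **Plunger:** the T-grip matches its starting home position with no pixel shift.
- **Scraper:** the bar is at the 1.2 rad stop.
- **Bystanders:** comparing the top view with the start shows only the arm, its shadow, the scraper and the wheel changed. I did not look at the same comparison for the scene camera.
- **Robot:** the force reading is about zero and nothing is touched.

**What disagreed**
- **Fingertip height:** touching the wheel showed the fingertips about 30 mm higher than the stated tool frame implies. My first push at the scraper therefore passed over the bar. I corrected all later heights by that touch and repeated the push.
- **Early wheel strokes:** some of them partly lost contact, because the tip is narrower than I had assumed. I corrected the later strokes.

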